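# Put the check weights back in their cases

## Robot

A 6-joint arm with a two-finger parallel gripper is mounted at the origin on a cart in front of the work surface, level with it; the furniture and walls round the work are solid. World frame = base frame: x ahead of the robot, y to its left, z up, the work surface at z = 0. Lengths are in m, angles in degrees, forces in N, time in s.
With the tool pointing down it reaches from about 0.375 to 0.9 m from the base axis. Payload 3.1 kg.
Tool frame: the origin (TCP) lies between the finger pads; the fingertips stand 22 mm ahead of it and the grasp point (between the pads) lies 3 mm ahead of it (bot.tip_extent is the distance from the TCP to the fingertips, in m); y points along the fingers, z is the direction in which the jaws open and shut, and the axes are right-handed (so a half turn about y gives the same grasp; the last joint's range is limited). The gripper opens to 87 mm and grips with 3 to 60 N. Pads are 19 mm wide; open, the fingers measure 117 mm over their backs; the gripper's body (75 mm by 190 mm) begins 51 mm behind the grasp point.
Start: joints at [-79.956, 30.224, 82.088, -0, 67.689, -10.227], TCP at [0.217, -0.586, 0.245] pointing down, gripper open.
Joint ranges: [-176.69, 176.69], [-43.24, 126.21], [12.49, 139.97], [-82, 262], [0, 151.66], [-163.58, 163.58]. Speed limits (degrees/s): [159.86, 159.86, 180, 180, 180, 180].

## Interface

Orientations are given as a 3x3 rotation matrix whose columns are the frame's x, y, z axes.
In Python, from rig import bot, eyes, models gives the robot as it stands. The module is installed in compiled form; this text tells all that it offers.
- The arm moves only by the tool arm_command, never from a script. Its arguments are lists of equal length, an entry for each row: "translation": the shift along the tool's x, y, z each as a share of 0.08 m, from -1 to 1, a list of three; "rotation": the turn, a rotation vector about the tool's x, y, z each as a share of 60 degrees, from -1 to 1, a list of three; "grip": the closure, from -1 (fully open) to 1 (shut), so that 0 is half open. In form: {"translation": [[x, y, z], ...], "rotation": [[rx, ry, rz], ...], "grip": [grip, ...]}. A call has 1 to 5 rows; each row is the pose to reach, as a shift and turn from the pose commanded when the call began, along the tool's axes at that moment; what a row does not reach only later rows make up. A row lasts 1/10 s, in which the tool goes at most 50 mm and 8.59 degrees, less where a joint would pass 70% of its speed; a pose out of reach is approached as far as the arm can. A call with a number of a shift or a turn outside -1 to 1 is refused whole. A call with a gripper value outside its range is refused whole. The fingers move at their own pace and stop on an object; the grip force is fixed at half the most. Time passes only in rows, so rows that repeat a pose let the fingers close. It gives the time, the measured TCP pose, the force and the opening at its end, in the units of the state.
- bot.read_state(): the state, without advancing time (a new reading comes with each control period).
- eyes.capture(name): name is "scene" or "side" or "wrist"; returns a dict with "image" (420x560x3 uint8, blue, green, red), "mtx" (3x3 intrinsics, pixels), "rvec" (rotation vector, rad) and "tvec" (3), from world to camera coordinates, as OpenCV has them; the wrist camera has in their place "hand_eye" (4x4, takes a point from camera to tool coordinates, whose origin is the TCP and whose axes are the tool frame's). Camera axes: x right, y down, z forward; pixel columns grow to the right and rows downward; lengths in m; the calibration is good to about 2 mm. A picture is of the moment at which its call begins: read the wrist's pose just before it. There is no depth.
- bot.hand_in(): hands the job in, once; it reports no verdict.
Trained networks look in the newest picture that a camera, given by its name, has taken for a name from the list of things; names that differ only in an ending like _2 or _b are one class to them, and where a whole thing is asked for, a point or a joint stands for the part that bears it (a point fixed in the world has none). Each returns a list of dicts, best first, with "conf" (0 to 1); they miss things now and then, are a little off and sometimes report something else, mostly with a low value. They report only what shows in the picture. A call takes as long as a camera call.
- models.recognise(camera, thing): "extent" ([left, top, right, bottom] as shares, 0 to 1, of the picture: columns of its width, rows of its height, round what is visible of it).
- models.spot_point(camera, thing): "point" ([column, row] as shares, 0 to 1, of the picture: columns of its width, rows of its height: a listed point, or the origin of a listed thing).
The state is a dict: "time_s": time; "joint_positions": joint angles; "qvel": joint speeds; "tau": joint torques, N m; "position": TCP position; "tcp_rot": TCP orientation; "force": force on the tool from outside, world axes, zero at the start; "moment": the same for the moment, N m; "opening": opening from 0.0 (shut) to 1.0 (fully open).
Only numpy, scipy, OpenCV 4.12 (cv2) and the standard library are available. Lean on these libraries where they do the work, as an engineer would, in place of code of your own. Each camera call takes 0.05 s, during which the arm holds its last target. There are 200 camera calls.

## Task

The pocket scale has just been checked and its four brass weights are still stacked on the pan. Take the stack apart and stand each weight back in the wooden case whose well was cut for its size, flat on the bottom of the well. Do not press down on the scale with the fingers, and leave the pale green jade bangle lying where it is.

Things in the scene. Friction and masses are not known exactly. Their poses are not given: they have to be found in the camera images.
- weight_big: Bottom and largest of the four plain brass check weights stacked on the scale's pan: a flat solid disc with rounded edges, 42 mm in diameter, 17 mm high, about 200 g. Origin: centre of its underside; z up its axis.
- weight_medium: Second-largest of the four plain brass check weights stacked on the scale's pan: a flat solid disc with rounded edges, 33 mm in diameter, 14 mm high, about 100 g. Origin: centre of its underside; z up its axis.
- weight_small: Third-largest of the four plain brass check weights stacked on the scale's pan: a flat solid disc with rounded edges, 25 mm in diameter, 12 mm high, about 50 g. Origin: centre of its underside; z up its axis.
- weight_tiny: Top and smallest of the four plain brass check weights stacked on the scale's pan: a flat solid disc with rounded edges, 16 mm in diameter, 12 mm high, about 20 g. Origin: centre of its underside; z up its axis.
- case_big: Fixed beech block 66 x 66 mm, 16 mm high, with a round well in its middle for the 42 mm weight: 47 mm wide, 9 mm deep (a seated weight sticks up 8 mm), its mouth bevelled to 56 mm. Its lid, 66 mm square and 14 mm high with a square felt-lined hollow, lies folded flat behind it, 69 mm away along the case's +x (centre to centre). Origin: on the table under the well's middle; z up.
- case_medium: Fixed beech block 57 x 57 mm, 16 mm high, with a round well in its middle for the 33 mm weight: 38 mm wide, 8 mm deep (a seated weight sticks up 6 mm), its mouth bevelled to 47 mm. Its lid, 57 mm square and 14 mm high with a square felt-lined hollow, lies folded flat behind it, 60 mm away along the case's +x (centre to centre). Origin: on the table under the well's middle; z up.
- case_small: Fixed beech block 49 x 49 mm, 16 mm high, with a round well in its middle for the 25 mm weight: 30 mm wide, 7 mm deep (a seated weight sticks up 5 mm), its mouth bevelled to 39 mm. Its lid, 49 mm square and 14 mm high with a square felt-lined hollow, lies folded flat behind it, 52 mm away along the case's +x (centre to centre). Origin: on the table under the well's middle; z up.
- case_tiny: Fixed beech block 40 x 40 mm, 16 mm high, with a round well in its middle for the 16 mm weight: 21 mm wide, 7 mm deep (a seated weight sticks up 5 mm), its mouth bevelled to 30 mm. Its lid, 40 mm square and 14 mm high with a square felt-lined hollow, lies folded flat behind it, 43 mm away along the case's +x (centre to centre). Origin: on the table under the well's middle; z up.
- scale: Black pocket scale, fixed, 130 (x) x 76 mm, 14.5 mm high; its flat pan, 62 x 64 mm, has its top 17.5 mm above the table and its middle 25 mm from the origin along +x. The 128 mm cover, hinged at the +x end (66 mm from the origin), stands open, leaning back from the pan 10 to 35 degrees past upright, up to 140 mm high, and stays so. Origin: centre of the underside; z up.
- bangle: Pale green jade bangle lying loose on the table, a ring 74 mm across outside and 9 mm high; not part of the job. Origin: centre of its underside.

How it is judged:
By the outcome, as a careful person would: the job done as asked, in the order asked, and still so for the second after the job is handed in, with the robot touching nothing.
It also fails if it takes over 134 s, if anything falls off the work surface, if the arm or the gripper's body presses on something with over 40 N, if the wrist force passes 120 N, or if a joint passes its speed limit or range.

## Working session

There is one attempt and no reset: what is moved stays moved. The work goes in short steps, Python scripts to look and compute and a tool call to move; the robot and the scene stay as the last step left them, time stands still between calls to the robot, and variables do not carry over. Pictures are saved under pics/ and viewed, about 12 in all and at most 16, crops included, and the job is handed in when it is done.

Besides the shell and the picture viewer there is one more tool, called by a JSON object that holds its "op" and its "data", one argument or row to a line. arm_command: Moves the arm, as the interface text tells. Shift numbers are shares of 0.08 m and turn numbers shares of 60 degrees, none past 1 either way. Its arguments: {"type":"object","properties":{"translation":{"type":"array"},"rotation":{"type":"array"},"grip":{"type":"array"}},"required":["translation","rotation","grip"]}

```bash
mkdir -p pics; cat > h.py <<'E'
import numpy as np, cv2
from rig import bot, eyes, models
def cap(n,save=None):
    s=bot.read_state(); c=eyes.capture(n)
    if n=="wrist":
        H=np.array(c["hand_eye"]); R=np.array(s["tcp_rot"]); p=np.array(s["position"])
        Rc=R@H[:3,:3]; o=p+R@H[:3,3]
    else:
        Rw,_=cv2.Rodrigues(np.array(c["rvec"],float)); Rc=Rw.T; o=-Rw.T@np.array(c["tvec"],float).ravel()
    if save: cv2.imwrite("pics/"+save,c["image"])
    return dict(K=np.array(c["mtx"]),Rc=Rc,o=o,img=c["image"])
def ray(c,u,v,z):
    d=c["Rc"]@np.linalg.solve(c["K"],[u,v,1]); return c["o"]+d*(z-c["o"][2])/d[2]
def proj(c,P):
    q=c["K"]@(c["Rc"].T@(np.array(P,float)-c["o"])); return q[:2]/q[2]
E
python3 - <<'E'
from h import *
print(bot.read_state())
T=[("weight_big",.0175),("weight_medium",.0345),("weight_small",.0485),("weight_tiny",.0605),("case_big",.0),("case_medium",.0),("case_small",.0),("case_tiny",.0),("scale",0),("bangle",0)]
for n in ("scene","side","wrist"):
    c=cap(n,n+"0.png"); print(n,c["o"].round(3),c["Rc"][:,2].round(2))
    for t,z in T:
        for r in models.spot_point(n,t)[:2]:
            u,v=r["point"][0]*560,r["point"][1]*420
            print(t,round(r["conf"],2),(round(u),round(v)),ray(c,u,v,z).round(4))
E
```

```text
{'time_s': 0.0, 'joint_positions': array([-7.99550141e+01,  3.02782961e+01,  8.21564832e+01, -1.08825224e-03,
        6.76875301e+01, -1.02251419e+01]), 'qvel': array([-0.05803417,  0.06770053,  0.03684675,  0.04679214,  0.00296382,
        0.050077  ]), 'tau': array([ 1.23270063e-03, -4.40031374e+01, -1.76589650e+01,  6.32695528e-02,
        5.81154681e-02, -1.74234256e-04]), 'position': array([ 0.21645365, -0.58559707,  0.24357821]), 'tcp_rot': array([[-9.38067254e-01, -3.89639439e-04,  3.46452991e-01],
       [-3.46453022e-01,  2.09891290e-03, -9.38064976e-01],
       [-3.61667541e-04, -9.99997721e-01, -2.10391322e-03]]), 'force': array([0.18453023, 0.20103224, 0.48231492]), 'moment': array([-0.00206279,  0.00166371, -0.05443942]), 'opening': 0.9965897179908668}
scene [0.096 0.696 0.895] [ 0.37 -0.56 -0.74]
weight_big 0.47 (282, 201) [0.5407 0.0022 0.0175]
weight_medium 0.65 (284, 198) [0.533  0.0047 0.0345]
weight_small 0.41 (282, 190) [ 0.5436 -0.001   0.0485]
weight_tiny 0.51 (278, 188) [0.5474 0.0077 0.0605]
case_big 0.69 (209, 333) [0.4762 0.3487 0.    ]
case_medium 0.83 (297
[... 278 characters left out ...]

side [0.505 1.163 0.503] [ 0.01 -0.93 -0.37]
weight_big 0.64 (256, 215) [0.5471 0.0079 0.0175]
weight_medium 0.55 (256, 210) [0.5487 0.01   0.0345]
weight_small 0.41 (254, 205) [0.5533 0.0114 0.0485]
weight_tiny 0.4 (260, 195) [ 0.5392 -0.0329  0.0605]
case_big 0.74 (284, 293) [0.4775 0.3587 0.    ]
case_medium 0.83 (230, 195) [ 0.637  -0.1897  0.    ]
case_small 0.9 (217, 257) [0.6287 0.2136 0.    ]
case_small 0.34 (286, 196) [ 0.463  -0.1899  0.    ]
case_tiny 0.55 (284, 199) [ 0.4704 -0.1633  0.    ]
scale 0.84 (265, 225) [0.5236 0.0297 0.    ]
scale 0.35 (257, 200) [ 0.5504 -0.1521  0.    ]
bangle 0.56 (321, 211) [ 0.3673 -0.0794  0.    ]
wrist [ 0.287 -0.56   0.385] [-0.25 -0.09 -0.96]
```

View pics/scene0.png

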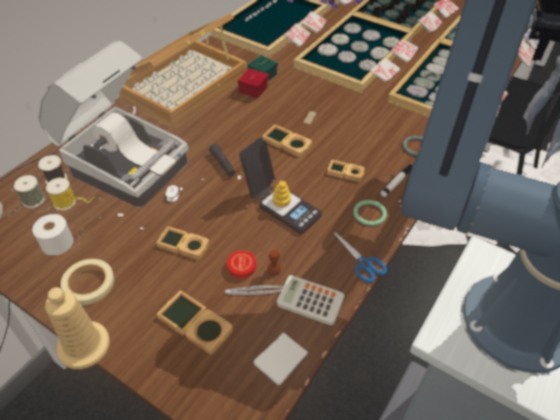

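View pics/side0.png

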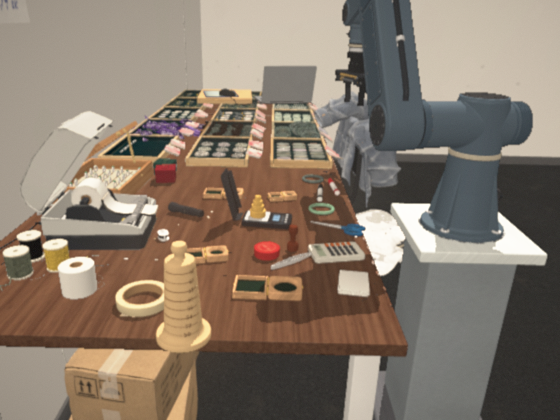

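```bash
cat >> h.py <<'E'
from scipy.spatial.transform import Rotation as Ro
import json, os
def Rt(th):
    a=np.radians(th); c,s=np.cos(a),np.sin(a)
    x=np.array([c,s,0]); y=np.array([0,0,-1.]); return np.c_[x,y,np.cross(x,y)]
def plan(p,th,way):
    """way: (x,y,z,theta,...) ; prints tool-frame shift/turn shares call by call"""
    p=np.array(p,float)
    for w in way:
        q=np.array(w[:3],float); d=q-p
        n=int(max(1,np.ceil(max(np.abs(Rt(th).T@d).max()/.0799,np.linalg.norm(d)/.2,abs(w[3]-th)/42))))
        while True:   # check limits with rotating frames
            ok=True;out=[];t=th
            for i in range(n):
                s=Rt(t).T@(d/n)/.08; dt=(w[3]-th)/n
                ok&=np.abs(s).max()<=1; out.append((s.round(4).tolist(),[0,round(-dt/60,4),0])); t+=dt
            if ok: break
            n+=1
        for o in out: print(o)
        p=q; th=w[3]; print(" ->",p,th)
E
python3 - <<'E'
from h import *
print(eyes.capture("wrist")["hand_eye"])
plan([.217,-.586,.245],200.271,[(.47,-.09,.30,360)])
E
```

```text
[[-8.17617141e-04  9.62909387e-01  2.69823729e-01 -7.50011798e-02]
 [-2.08060552e-05 -2.69823835e-01  9.62909704e-01 -1.40186223e-01]
 [ 9.99999666e-01  7.81677512e-04  2.40646939e-04  1.16224054e-04]
 [ 0.00000000e+00  0.00000000e+00  0.00000000e+00  1.00000000e+00]]
([-0.7307, -0.0982, -0.6743], [0, -0.3803, 0])
([-0.935, -0.0982, -0.3382], [0, -0.3803, 0])
([-0.993, -0.0982, 0.0509], [0, -0.3803, 0])
([-0.8955, -0.0982, 0.432], [0, -0.3803, 0])
([-0.6579, -0.0982, 0.7455], [0, -0.3803, 0])
([-0.3173, -0.0982, 0.9423], [0, -0.3803, 0])
([0.0729, -0.0982, 0.9916], [0, -0.3803, 0])
 -> [ 0.47 -0.09  0.3 ] 360
```

View pics/wrist0.png

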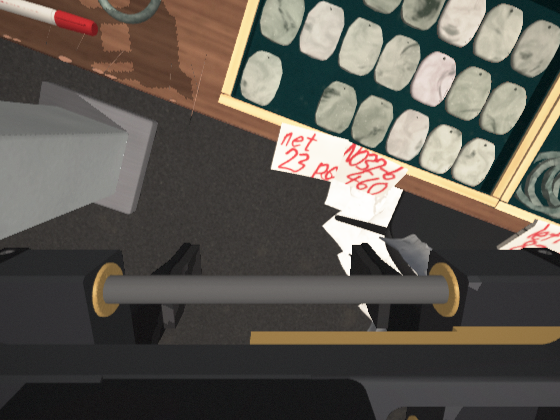

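```bash
python3 - <<'E'
from h import *
plan([.217,-.586,.245],200.271,[(.65,-.17,.31,360)])
E
```

```text
([-0.8599, -0.1016, -0.3753], [0, -0.3328, 0])
([-0.9363, -0.1016, -0.0592], [0, -0.3328, 0])
([-0.9003, -0.1016, 0.2641], [0, -0.3328, 0])
([-0.756, -0.1016, 0.5556], [0, -0.3328, 0])
([-0.5208, -0.1016, 0.7804], [0, -0.3328, 0])
([-0.223, -0.1016, 0.9113], [0, -0.3328, 0])
([0.1016, -0.1016, 0.9327], [0, -0.3328, 0])
([0.4139, -0.1016, 0.842], [0, -0.3328, 0])
 -> [ 0.65 -0.17  0.31] 360
```

{"op": "arm_command", "data": {
  "translation": [
    [-0.86, -0.1, -0.375],
    [-0.86, -0.1, -0.375],
    [-0.86, -0.1, -0.375]
  ],
  "rotation": [
    [0, -0.3328, 0],
    [0, -0.3328, 0],
    [0, -0.3328, 0]
  ],
  "grip": [-1, -1, -1]
}}

```text
time_s: 2.0
position: [0.273, -0.5315, 0.253]
tcp_rot: [[-0.759, 0.001, 0.651], [-0.651, 0.002, -0.759], [-0.002, -1.0, -0.001]]
force: [-0.3, -0.4, 0.1]
opening: 0.998
```

{"op": "arm_command", "data": {
  "translation": [
    [-0.936, -0.1, -0.06],
    [-0.936, -0.1, -0.06],
    [-0.936, -0.1, -0.06]
  ],
  "rotation": [
    [0, -0.3328, 0],
    [0, -0.3328, 0],
    [0, -0.3328, 0]
  ],
  "grip": [-1, -1, -1]
}}

```text
time_s: 2.3
position: [0.327, -0.4795, 0.2611]
tcp_rot: [[-0.49, 0.001, 0.871], [-0.871, 0.001, -0.49], [-0.001, -1.0, 0.0]]
force: [-1.7, -0.6, 0.2]
opening: 0.998
```

{"op": "arm_command", "data": {
  "translation": [
    [-0.9, -0.1, 0.264],
    [-0.9, -0.1, 0.264],
    [-0.9, -0.1, 0.264]
  ],
  "rotation": [
    [0, -0.3328, 0],
    [0, -0.3328, 0],
    [0, -0.3328, 0]
  ],
  "grip": [-1, -1, -1]
}}

```text
time_s: 2.6
position: [0.3811, -0.4277, 0.2691]
tcp_rot: [[-0.163, 0.001, 0.987], [-0.987, 0.001, -0.163], [-0.001, -1.0, 0.001]]
force: [0.3, -0.4, -0.2]
opening: 1.0
```

{"op": "arm_command", "data": {
  "translation": [
    [-0.756, -0.1, 0.556],
    [-0.756, -0.1, 0.556],
    [-0.756, -0.1, 0.556]
  ],
  "rotation": [
    [0, -0.3328, 0],
    [0, -0.3328, 0],
    [0, -0.3328, 0]
  ],
  "grip": [-1, -1, -1]
}}

```text
time_s: 2.9
position: [0.4353, -0.3758, 0.2771]
tcp_rot: [[0.183, 0.001, 0.983], [-0.983, 0.0, 0.183], [-0.0, -1.0, 0.002]]
force: [-0.9, 0.0, 0.3]
opening: 1.0
```

{"op": "arm_command", "data": {
  "translation": [
    [-0.521, -0.1, 0.78],
    [-0.521, -0.1, 0.78],
    [-0.521, -0.1, 0.78]
  ],
  "rotation": [
    [0, -0.3328, 0],
    [0, -0.3328, 0],
    [0, -0.3328, 0]
  ],
  "grip": [-1, -1, -1]
}}

```text
time_s: 3.2
position: [0.4894, -0.3238, 0.2851]
tcp_rot: [[0.508, 0.002, 0.861], [-0.861, 0.0, 0.508], [0.001, -1.0, 0.002]]
force: [0.4, 0.4, 1.1]
opening: 0.997
```

{"op": "arm_command", "data": {
  "translation": [
    [-0.223, -0.1, 0.911],
    [-0.223, -0.1, 0.911],
    [-0.223, -0.1, 0.911]
  ],
  "rotation": [
    [0, -0.3328, 0],
    [0, -0.3328, 0],
    [0, -0.3328, 0]
  ],
  "grip": [-1, -1, -1]
}}

```text
time_s: 3.5
position: [0.5436, -0.2718, 0.2931]
tcp_rot: [[0.772, 0.002, 0.636], [-0.636, 0.0, 0.772], [0.002, -1.0, 0.001]]
force: [-0.4, -0.0, 0.1]
opening: 1.003
```

{"op": "arm_command", "data": {
  "translation": [
    [0.102, -0.1, 0.933],
    [0.102, -0.1, 0.933],
    [0.102, -0.1, 0.933]
  ],
  "rotation": [
    [0, -0.3328, 0],
    [0, -0.3328, 0],
    [0, -0.3328, 0]
  ],
  "grip": [-1, -1, -1]
}}

```text
time_s: 3.8
position: [0.5979, -0.2197, 0.301]
tcp_rot: [[0.943, 0.002, 0.334], [-0.334, 0.0, 0.943], [0.002, -1.0, 0.001]]
force: [-0.3, -0.5, -0.5]
opening: 1.003
```

{"op": "arm_command", "data": {
  "translation": [
    [0.414, -0.1, 0.842],
    [0.414, -0.1, 0.842],
    [0.414, -0.1, 0.842],
    [0.414, -0.1, 0.842],
    [0.414, -0.1, 0.842]
  ],
  "rotation": [
    [0, -0.3328, 0],
    [0, -0.3328, 0],
    [0, -0.3328, 0],
    [0, -0.3328, 0],
    [0, -0.3328, 0]
  ],
  "grip": [-1, -1, -1, -1, -1]
}}

```text
time_s: 4.3
position: [0.6492, -0.1703, 0.3083]
tcp_rot: [[1.0, -0.001, 0.001], [-0.001, 0.0, 1.0], [-0.001, -1.0, 0.0]]
force: [-0.4, 0.3, 0.1]
opening: 1.002
```

```bash
python3 - <<'E'
from h import *
s=bot.read_state(); print(s["time_s"],s["position"],s["tcp_rot"].round(4),s["force"])
cap("wrist","w1.png")
E
```

```text
4.3 [ 0.64919185 -0.17029228  0.30832286] [[ 1.e+00 -6.e-04  1.e-03]
 [-1.e-03  1.e-04  1.e+00]
 [-6.e-04 -1.e+00  1.e-04]] [-0.38295637  0.26931914  0.14716877]
```

View pics/w1.png

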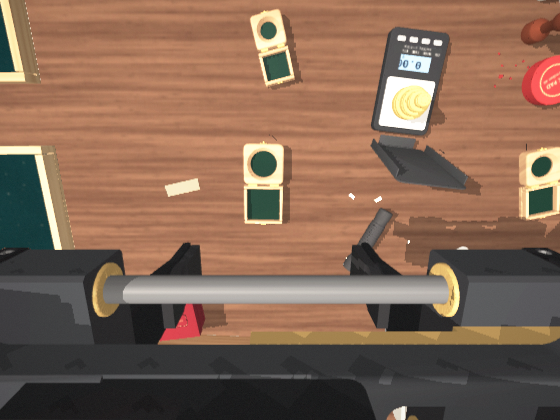

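```bash
python3 - <<'E'
from h import *
c=cap("wrist"); img=c["img"]; print(c["K"].round(1).tolist())
T=[("weight_big",.0175),("weight_medium",.0345),("weight_small",.0485),("weight_tiny",.0605),("case_medium",.0),("case_small",.0),("case_tiny",.0),("scale",0)]
for t,z in T:
    for r in models.spot_point("wrist",t)[:1]:
        u,v=r["point"][0]*560,r["point"][1]*420
        print(t,round(r["conf"],2),(round(u,1),round(v,1)),ray(c,u,v,z).round(4))
g=cv2.cvtColor(img,cv2.COLOR_BGR2HSV)
m=cv2.inRange(g,(70,60,10),(100,255,110))
n,l,st,ce=cv2.connectedComponentsWithStats(m)
for i in range(1,n):
    if 100<st[i,4]<3000: print(st[i],ce[i].round(1),ray(c,*ce[i],.009).round(4),ray(c,*ce[i],.016).round(4))
def crop(x0,y0,x1,y1,k): return cv2.resize(img[y0:y1,x0:x1],None,fx=k,fy=k,interpolation=cv2.INTER_CUBIC)
cv2.imwrite("pics/c1.png",crop(355,15,475,200,3.2 and 3))
E
```

```text
[[303.8, 0.0, 275.4], [0.0, 303.8, 213.1], [0.0, 0.0, 1.0]]
weight_big 0.87 (408.6, 104.6) [0.5459 0.0082 0.0175]
weight_medium 0.72 (411.6, 103.6) [0.5459 0.005  0.0345]
weight_small 0.64 (537.4, 165.7) [0.6238 0.173  0.0485]
weight_tiny 0.51 (423.0, 99.7) [0.5435 0.0072 0.0605]
case_medium 0.86 (263.7, 162.8) [ 0.6251 -0.1874  0.    ]
case_small 0.69 (535.9, 163.0) [0.6255 0.2115 0.    ]
case_tiny 0.64 (264.3, 32.7) [ 0.4553 -0.1847  0.    ]
scale 0.76 (406.1, 83.8) [0.5177 0.009  0.    ]
[  0   7  15  65 491] [ 4.4 49.1] [ 0.4766 -0.5242  0.009 ] [ 0.4782 -0.5185  0.016 ]
[261  23  15  16 182] [268.1  30.3] [ 0.4549 -0.1795  0.009 ] [ 0.4569 -0.1794  0.016 ]
[263  53  27  27 508] [276.2  66.1] [ 0.4971 -0.1692  0.009 ] [ 0.4984 -0.1692  0.016 ]
[251 152  25  24 475] [263.2 163.6] [ 0.6252 -0.1878  0.009 ] [ 0.6245 -0.1875  0.016 ]
[532 157  19  19 262] [541.  166.1] [0.629  0.2122 0.009 ] [0.6282 0.2061 0.016 ]
[529 187  23  27 511] [540.  200.3] [0.6796 0.2225 0.009 ] [0.678  0.2163 0.016 ]
[248 190  31  29 894] [263.1 203.9] [ 0.6849 -0.1886  0.009 ] [ 0.6832 -0.1883  0.016 ]
```

View pics/c1.png

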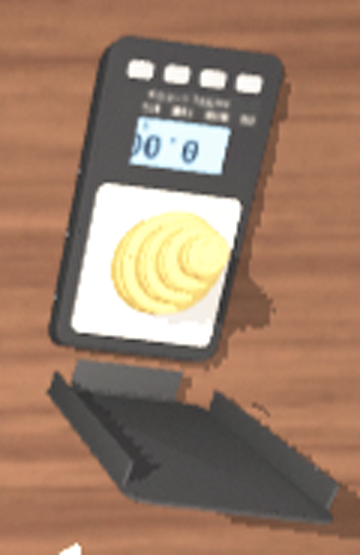

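```bash
python3 - <<'E'
from h import *
plan([.65,-.17,.31],360,[(.56,.006,.21,349.3)])
E
```

```text
([-0.375, 0.4167, 0.7333], [0, 0.0594, 0])
([-0.4199, 0.4167, 0.7086], [0, 0.0594, 0])
([-0.4632, 0.4167, 0.6811], [0, 0.0594, 0])
 -> [0.56  0.006 0.21 ] 349.3
```

{"op": "arm_command", "data": {
  "translation": [
    [-0.375, 0.417, 0.733],
    [-0.375, 0.417, 0.733]
  ],
  "rotation": [
    [0, 0.0594, 0],
    [0, 0.0594, 0]
  ],
  "grip": [-1, -1]
}}

```text
time_s: 5.0
position: [0.6173, -0.1094, 0.2737]
tcp_rot: [[0.998, -0.004, 0.063], [-0.063, 0.003, 0.998], [-0.004, -1.0, 0.002]]
force: [-0.0, -0.2, -0.4]
opening: 0.998
```

{"op": "arm_command", "data": {
  "translation": [
    [-0.42, 0.417, 0.709],
    [-0.42, 0.417, 0.709]
  ],
  "rotation": [
    [0, 0.0594, 0],
    [0, 0.0594, 0]
  ],
  "grip": [-1, -1]
}}

```text
time_s: 5.2
position: [0.5864, -0.05, 0.2401]
tcp_rot: [[0.992, -0.005, 0.124], [-0.124, 0.002, 0.992], [-0.005, -1.0, 0.002]]
force: [-0.6, -0.6, -0.1]
opening: 0.999
```

{"op": "arm_command", "data": {
  "translation": [
    [-0.463, 0.417, 0.681],
    [-0.463, 0.417, 0.681],
    [-0.463, 0.417, 0.681],
    [-0.463, 0.417, 0.681],
    [-0.463, 0.417, 0.681]
  ],
  "rotation": [
    [0, 0.0594, 0],
    [0, 0.0594, 0],
    [0, 0.0594, 0],
    [0, 0.0594, 0],
    [0, 0.0594, 0]
  ],
  "grip": [-1, -1, -1, -1, -1]
}}

```text
time_s: 5.7
position: [0.5611, 0.0047, 0.2094]
tcp_rot: [[0.983, 0.003, 0.186], [-0.186, -0.001, 0.983], [0.003, -1.0, -0.0]]
force: [-0.2, 0.1, 0.4]
opening: 1.003
```

```bash
python3 - <<'E'
from h import *
c=cap("wrist"); img=c["img"]; np.save("c2.npy",c,allow_pickle=True)
print(bot.read_state()["position"])
for P in [(.545,.006,.0175),(.545,.006,.0725)]: print(proj(c,P))
u,v=proj(c,(.545,.006,.04)).astype(int); print(u,v)
k=img[max(v-75,0):v+75,u-95:u+95]; cv2.imwrite("pics/c2.png",cv2.resize(k,None,fx=4,fy=4,interpolation=cv2.INTER_CUBIC))
E
```

```text
[0.56103731 0.00451438 0.20938182]
[273.48746078 180.86721904]
[273.07474191 190.90332267]
273 184
```

View pics/c2.png

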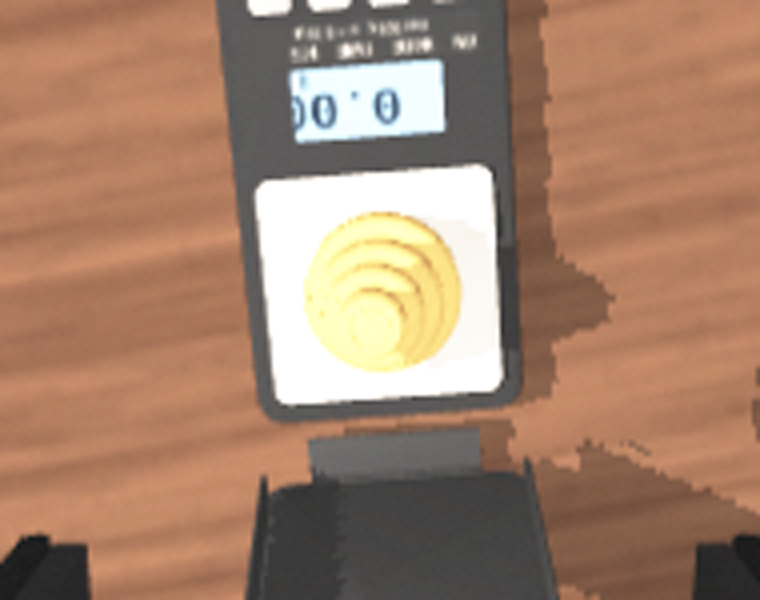

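```bash
python3 - <<'E'
from h import *
c=np.load("c2.npy",allow_pickle=True).item()
for n,x,y,z in [("tiny",375,321,.0705),("small",373,314,.057),("med",382,303,.044),("big",383.5,291,.029)]:
    print(n,ray(c,178+x/4,109+y/4,z).round(4))
for x,y in [(257,185),(493,166),(278,405),(503,388)]: print(ray(c,178+x/4,109+y/4,.0175).round(4))
E
```

```text
tiny [0.5436 0.005  0.0705]
small [0.5444 0.0042 0.057 ]
med [0.5445 0.0063 0.044 ]
big [0.5441 0.0067 0.029 ]
[ 0.5114 -0.0219  0.0175]
[0.5182 0.0414 0.0175]
[ 0.5725 -0.0292  0.0175]
[0.5794 0.0342 0.0175]
```

```bash
python3 - <<'E'
from h import *
plan([.561,.0047,.2094],349.3,[(.5437,.005,.105,353.5)])
E
```

```text
([-0.1066, 0.6525, -0.0182], [0, -0.035, 0])
([-0.1072, 0.6525, -0.0143], [0, -0.035, 0])
 -> [0.5437 0.005  0.105 ] 353.5
```

{"op": "arm_command", "data": {
  "translation": [
    [-0.107, 0.652, -0.018],
    [-0.107, 0.652, -0.018]
  ],
  "rotation": [
    [0, -0.035, 0],
    [0, -0.035, 0]
  ],
  "grip": [-1, -1]
}}

```text
time_s: 5.95
position: [0.5472, 0.0055, 0.1528]
tcp_rot: [[0.989, -0.01, 0.151], [-0.151, 0.002, 0.989], [-0.01, -1.0, 0.0]]
force: [-1.3, 0.0, -0.2]
opening: 1.003
```

{"op": "arm_command", "data": {
  "translation": [
    [-0.107, 0.652, -0.014],
    [-0.107, 0.652, -0.014],
    [-0.107, 0.652, -0.014],
    [-0.107, 0.652, -0.014],
    [-0.107, 0.652, -0.014]
  ],
  "rotation": [
    [0, -0.035, 0],
    [0, -0.035, 0],
    [0, -0.035, 0],
    [0, -0.035, 0],
    [0, -0.035, 0]
  ],
  "grip": [-0.2, -0.2, -0.2, -0.2, -0.2]
}}

```text
time_s: 6.45
position: [0.5441, 0.0057, 0.1065]
tcp_rot: [[0.994, 0.005, 0.113], [-0.113, -0.001, 0.994], [0.005, -1.0, -0.0]]
force: [0.4, -0.4, -0.3]
opening: 0.649
```

```bash
cat >> h.py <<'E'
def th_now(s): 
    R=s["tcp_rot"]; return np.degrees(np.arctan2(R[1,0],R[0,0]))%360
def go(*way):
    s=bot.read_state(); print("t",s["time_s"],"p",s["position"].round(4),"th",round(th_now(s),2),"F",s["force"].round(1),"open",round(s["opening"],3))
    R=s["tcp_rot"]; print("ydir",R[:,1].round(4))
    if way: plan(s["position"],th_now(s),way)
E
python3 - <<'E'
from h import *
go((.5437,.005,.0893,353.5))
E
```

```text
t 6.45 p [0.5441 0.0057 0.1065] th 353.5 F [ 0.4 -0.4 -0.3] open 0.649
ydir [ 4.8e-03 -9.0e-04 -1.0e+00]
([-0.0041, 0.215, -0.0092], [0, np.float64(-0.0001), 0])
 -> [0.5437 0.005  0.0893] 353.5
```

{"op": "arm_command", "data": {
  "translation": [
    [-0.004, 0.215, -0.009],
    [-0.004, 0.215, -0.009],
    [-0.004, 0.215, -0.009],
    [-0.004, 0.215, -0.009],
    [-0.004, 0.215, -0.009]
  ],
  "rotation": [
    [0, 0, 0],
    [0, 0, 0],
    [0, 0, 0],
    [0, 0, 0],
    [0, 0, 0]
  ],
  "grip": [-0.2, -0.2, -0.2, -0.2, -0.2]
}}

```text
time_s: 6.95
position: [0.5422, 0.0054, 0.0878]
tcp_rot: [[0.994, 0.001, 0.113], [-0.113, -0.0, 0.994], [0.001, -1.0, -0.0]]
force: [-0.3, -0.1, 0.4]
opening: 0.6
```

```bash
python3 - <<'E'
from h import *
go((.5437,.005,.0893,353.5)); cap("side","s1.png"); i=cv2.imread("pics/s1.png")
cv2.imwrite("pics/s1c.png",cv2.resize(i[140:250,190:330],None,fx=5,fy=5,interpolation=cv2.INTER_CUBIC))
E
```

```text
t 6.95 p [0.5422 0.0054 0.0878] th 353.53 F [-0.3 -0.1  0.4] open 0.6
ydir [ 1.5e-03 -3.0e-04 -1.0e+00]
([0.0186, -0.0191, -0.0026], [0, np.float64(0.0004), 0])
 -> [0.5437 0.005  0.0893] 353.5
```

View pics/s1c.png

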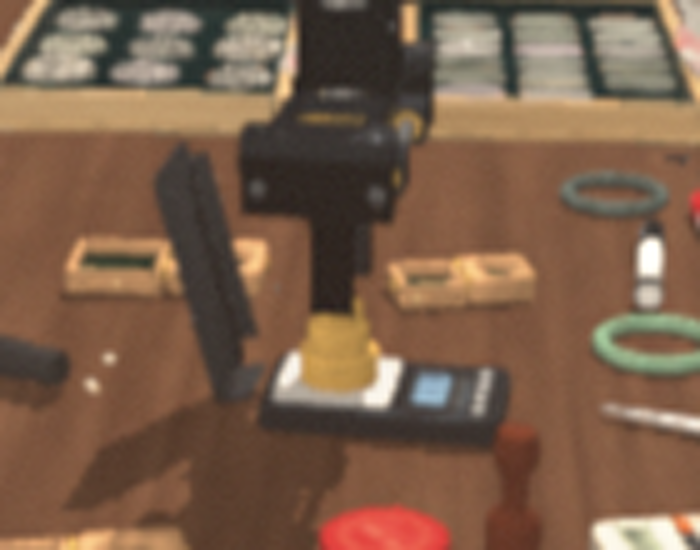

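```bash
python3 - <<'E'
from h import *
c=cap("side")
f=lambda P:((proj(c,P)-[190,140])*5).round(0)
print("finger lo",f((.542,.045,.075)),f((.542,.03,.066)),"tiny c",f((.5437,.005,.0665)),"edges",f((.5357,.005,.0705)),f((.5517,.005,.0705)))
print("big edges",f((.5231,.0067,.026)),f((.5651,.0067,.026)),"pan corners",f((.5114,-.0219,.0175)),f((.5182,.0414,.0175)),f((.5725,-.0292,.0175)),f((.5794,.0342,.0175)))
k=c["img"][175:225,235:275]; print(); cv2.imwrite("pics/s2.png",cv2.resize(k,None,fx=14,fy=12,interpolation=cv2.INTER_CUBIC))
E
```

```text
finger lo [341. 301.] [342. 307.] tiny c [340. 289.] edges [355. 282.] [325. 282.]
big edges [378. 363.] [299. 361.] pan corners [400. 358.] [386. 404.] [289. 350.] [268. 395.]
```

View pics/s2.png

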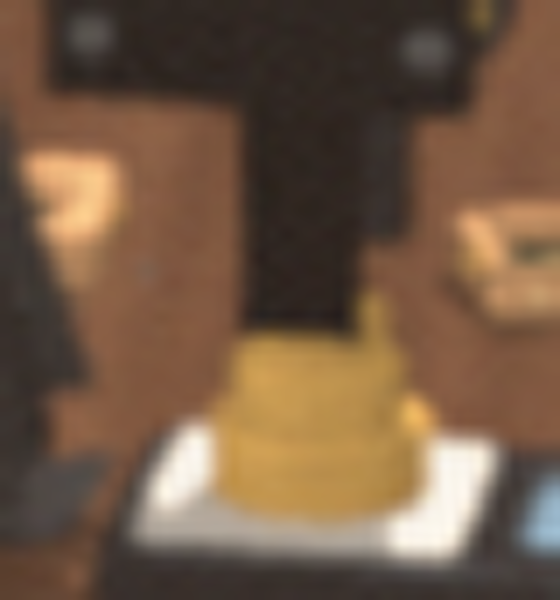

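{"op": "arm_command", "data": {
  "translation": [
    [0, -0.016, -0.004],
    [0, -0.016, -0.004],
    [0, -0.016, -0.004],
    [0, -0.016, -0.004],
    [0, -0.016, -0.004]
  ],
  "rotation": [
    [0, 0, 0],
    [0, 0, 0],
    [0, 0, 0],
    [0, 0, 0],
    [0, 0, 0]
  ],
  "grip": [0, 0.3, 0.6, 1, 1]
}}

```text
time_s: 7.55
position: [0.5416, 0.0051, 0.0882]
tcp_rot: [[0.994, -0.0, 0.113], [-0.113, 0.0, 0.994], [-0.0, -1.0, 0.0]]
force: [-0.6, 0.8, -0.3]
opening: 0.228
```

{"op": "arm_command", "data": {
  "translation": [
    [0, 0, 0],
    [0, 0, 0],
    [0, 0, 0],
    [0, 0, 0],
    [0, 0, 0]
  ],
  "rotation": [
    [0, 0, 0],
    [0, 0, 0],
    [0, 0, 0],
    [0, 0, 0],
    [0, 0, 0]
  ],
  "grip": [1, 1, 1, 1, 1]
}}

```text
time_s: 8.05
position: [0.5416, 0.0051, 0.0882]
tcp_rot: [[0.994, -0.0, 0.113], [-0.113, 0.0, 0.994], [-0.0, -1.0, 0.0]]
force: [-0.6, -0.1, 0.7]
opening: 0.163
```

```bash
python3 - <<'E'
from h import *
go((.5416,.0051,.16,353.5),(.462,-.18,.20,353.5))
E
```

```text
t 8.05 p [0.5416 0.0051 0.0882] th 353.52 F [-0.6 -0.1  0.7] open 0.163
ydir [-1.e-04  0.e+00 -1.e+00]
([-0.0006, -0.8975, -0.0002], [0, np.float64(0.0004), 0])
 -> [0.5416 0.0051 0.16  ] 353.5
([-0.2422, -0.1667, -0.8038], [0, -0.0, 0])
([-0.2422, -0.1667, -0.8038], [0, -0.0, 0])
([-0.2422, -0.1667, -0.8038], [0, -0.0, 0])
 -> [ 0.462 -0.18   0.2  ] 353.5
```

{"op": "arm_command", "data": {
  "translation": [
    [0, -0.2, 0],
    [0, -0.5, 0],
    [0, -0.9, 0],
    [0, -0.9, 0]
  ],
  "rotation": [
    [0, 0, 0],
    [0, 0, 0],
    [0, 0, 0],
    [0, 0, 0]
  ],
  "grip": [1, 1, 1, 1]
}}

```text
time_s: 8.45
position: [0.5444, 0.0047, 0.1639]
tcp_rot: [[0.994, 0.008, 0.113], [-0.113, -0.002, 0.994], [0.008, -1.0, -0.001]]
force: [0.6, -0.1, 0.1]
opening: 0.165
```

{"op": "arm_command", "data": {
  "translation": [
    [-0.242, -0.167, -0.804],
    [-0.242, -0.167, -0.804]
  ],
  "rotation": [
    [0, 0, 0],
    [0, 0, 0]
  ],
  "grip": [1, 1]
}}

```text
time_s: 8.65
position: [0.5142, -0.0581, 0.1737]
tcp_rot: [[0.994, -0.0, 0.112], [-0.112, -0.001, 0.994], [-0.0, -1.0, -0.001]]
force: [-0.2, -0.5, -0.9]
opening: 0.163
```

{"op": "arm_command", "data": {
  "translation": [
    [-0.242, -0.167, -0.804],
    [-0.242, -0.167, -0.804]
  ],
  "rotation": [
    [0, 0, 0],
    [0, 0, 0]
  ],
  "grip": [1, 1]
}}

```text
time_s: 8.85
position: [0.4876, -0.1208, 0.1869]
tcp_rot: [[0.993, -0.0, 0.114], [-0.114, -0.001, 0.993], [-0.0, -1.0, -0.001]]
force: [0.2, 0.1, 0.3]
opening: 0.161
```

{"op": "arm_command", "data": {
  "translation": [
    [-0.242, -0.167, -0.804],
    [-0.242, -0.167, -0.804],
    [-0.242, -0.167, -0.804],
    [-0.242, -0.167, -0.804],
    [-0.242, -0.167, -0.804]
  ],
  "rotation": [
    [0, 0, 0],
    [0, 0, 0],
    [0, 0, 0],
    [0, 0, 0],
    [0, 0, 0]
  ],
  "grip": [1, 1, 1, 1, 1]
}}

```text
time_s: 9.35
position: [0.462, -0.1789, 0.1997]
tcp_rot: [[0.994, -0.001, 0.112], [-0.112, 0.001, 0.994], [-0.001, -1.0, 0.001]]
force: [-0.3, -0.2, 0.2]
opening: 0.159
```

```bash
cat >> h.py <<'E'
def well(c,guess,z,r):
    """dark-green felt floor/well: blob near the guess, ray at height z"""
    g=cv2.cvtColor(c["img"],cv2.COLOR_BGR2HSV); m=cv2.inRange(g,(70,60,5),(105,255,110))
    n,l,st,ce=cv2.connectedComponentsWithStats(m); u=proj(c,guess)
    for i in range(1,n):
        if st[i,4]>80 and np.hypot(*(ce[i]-u))<60:
            pts=np.argwhere(l==i)[:,::-1].astype(np.float32); h=cv2.convexHull(pts); e=cv2.fitEllipse(h)
            print("blob",st[i],"ell",np.round(e[0],1),np.round(e[1],1),"->",ray(c,*e[0],z).round(4),"diam mm",(np.array(e[1])/c["K"][0,0]*(c["o"][2]-z)*1000/abs(c["Rc"][2,2])).round(1))
E
python3 - <<'E'
from h import *
go(); c=cap("wrist","w2.png"); well(c,(.457,-.1795,.01),.009,.01)
g=c["img"]; v,u=proj(c,(.457,-.1795,.01))[::-1].astype(int); print(u,v)
a=cv2.resize(g[v-60:v+60,u-80:u+80],None,fx=3.4,fy=3.4,interpolation=cv2.INTER_CUBIC)
b=cap("side")["img"][130:250,215:335]
cv2.imwrite("pics/m2.png",np.vstack([a[:,:544],cv2.resize(b,(200,200))[:, :].repeat(1,0) if 0 else cv2.copyMakeBorder(cv2.resize(b[30:90],(380,190)),0,0,0,544-380,0)]))
E
```

```text
t 9.35 p [ 0.462  -0.1789  0.1997] th 353.57 F [-0.3 -0.2  0.2] open 0.159
ydir [-0.0011  0.0013 -1.    ]
blob [266 183  17  16 221] ell [273.9 190.6] [16.3 16.6] -> [ 0.4558 -0.1792  0.009 ] diam mm [18.4 18.8]
blob [272 211  31  29 573] ell [287.2 225. ] [29.3 31. ] -> [ 0.4971 -0.1686  0.009 ] diam mm [33.1 35. ]
273 191
```

View pics/m2.png

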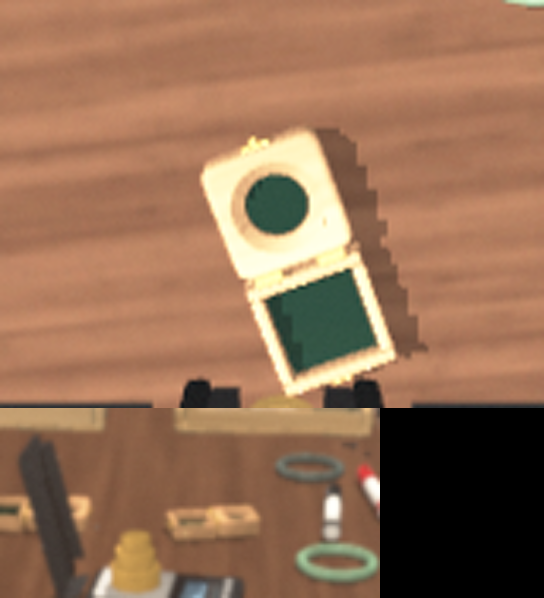

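```bash
python3 - <<'E'
from h import *
g=cv2.imread("pics/w2.png"); k=g[232:275,225:325]; cv2.imwrite("pics/k2.png",cv2.resize(k,None,fx=7,fy=7,interpolation=cv2.INTER_CUBIC))
H=np.array(eyes.capture("wrist")["hand_eye"]);c=dict(K=np.array([[303.8,0,275.4],[0,303.8,213.1],[0,0,1]]))
for x in (-.008,0,.008):
    for y in (.0157,.022,.0277):
        q=c["K"]@(H[:3,:3].T@(np.array([x,y,0])-H[:3,3])); print(x,y,(q[:2]/q[2]).round(1), ((q[:2]/q[2]-[225,232])*7).round(0))
E
```

```text
-0.008 0.0157 [274.4 249.5] [346. 123.]
-0.008 0.022 [274.5 245.3] [346.  93.]
-0.008 0.0277 [274.5 241.7] [347.  68.]
0 0.0157 [274.5 262.9] [346. 216.]
0 0.022 [274.5 258.2] [346. 184.]
0 0.0277 [274.5 254.3] [347. 156.]
0.008 0.0157 [274.5 275.9] [346. 307.]
0.008 0.022 [274.5 270.9] [346. 272.]
0.008 0.0277 [274.5 266.6] [347. 242.]
```

View pics/k2.png

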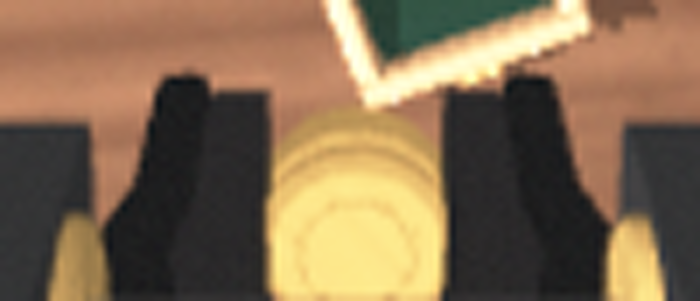

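```bash
python3 - <<'E'
from h import *
go((.4533,-.180,.055,353.5))
E
```

```text
t 9.5 p [ 0.4623 -0.1789  0.2   ] th 353.62 F [0.9 0.1 0.1] open 0.165
ydir [-7.e-04  6.e-04 -1.e+00]
([-0.0553, 0.9059, -0.013], [0, np.float64(0.001), 0])
([-0.0553, 0.9059, -0.0131], [0, np.float64(0.001), 0])
 -> [ 0.4533 -0.18    0.055 ] 353.5
```

{"op": "arm_command", "data": {
  "translation": [
    [-0.055, 0.906, -0.013],
    [-0.055, 0.906, -0.013]
  ],
  "rotation": [
    [0, 0, 0],
    [0, 0, 0]
  ],
  "grip": [1, 1]
}}

```text
time_s: 9.7
position: [0.457, -0.1792, 0.1259]
tcp_rot: [[0.994, -0.002, 0.111], [-0.111, 0.001, 0.994], [-0.002, -1.0, 0.001]]
force: [-0.0, -0.1, -0.1]
opening: 0.163
```

{"op": "arm_command", "data": {
  "translation": [
    [-0.055, 0.906, -0.013],
    [-0.055, 0.906, -0.013],
    [-0.055, 0.906, -0.013],
    [-0.055, 0.906, -0.013],
    [-0.055, 0.906, -0.013]
  ],
  "rotation": [
    [0, 0, 0],
    [0, 0, 0],
    [0, 0, 0],
    [0, 0, 0],
    [0, 0, 0]
  ],
  "grip": [1, 1, 1, 1, 1]
}}

```text
time_s: 10.2
position: [0.4544, -0.1815, 0.0566]
tcp_rot: [[0.994, 0.002, 0.112], [-0.112, -0.002, 0.994], [0.003, -1.0, -0.001]]
force: [-0.2, -0.0, 0.0]
opening: 0.161
```

```bash
python3 - <<'E'
from h import *
c=cap("wrist","w3.png"); go((.4533,-.180,.0387,353.5))
E
```

```text
t 10.25 p [ 0.4545 -0.1816  0.0568] th 353.56 F [0.2 0.5 0.5] open 0.161
ydir [ 0.0029 -0.002  -1.    ]
([-0.0168, 0.2265, 0.0186], [0, np.float64(0.001), 0])
 -> [ 0.4533 -0.18    0.0387] 353.5
```

View pics/w3.png

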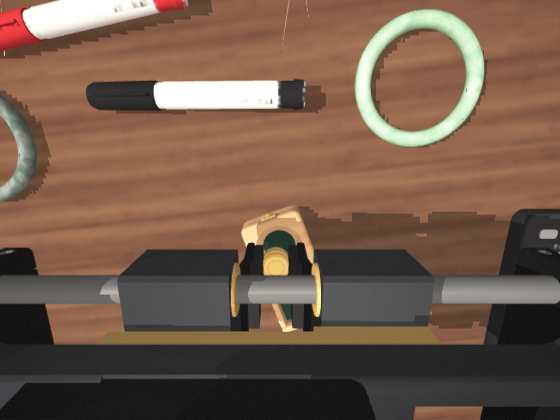

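{"op": "arm_command", "data": {
  "translation": [
    [-0.012, 0.1, 0.02],
    [-0.014, 0.16, 0.02],
    [-0.014, 0.226, 0.02],
    [-0.014, 0.226, 0.02],
    [-0.014, 0.226, 0.02]
  ],
  "rotation": [
    [0, 0, 0],
    [0, 0, 0],
    [0, 0, 0],
    [0, 0, 0],
    [0, 0, 0]
  ],
  "grip": [1, 1, 1, 1, 1]
}}

```text
time_s: 10.75
position: [0.4524, -0.1795, 0.038]
tcp_rot: [[0.994, 0.001, 0.113], [-0.113, -0.0, 0.994], [0.001, -1.0, -0.0]]
force: [-0.4, 0.3, 9.1]
opening: 0.162
```

```bash
python3 - <<'E'
from h import *
c=cap("wrist","w4.png"); go((.4533,-.180,.0385,353.5))
cv2.imwrite("pics/k4.png",cv2.resize(c["img"][190:290,215:340],None,fx=5,fy=5,interpolation=cv2.INTER_CUBIC))
E
```

```text
t 10.8 p [ 0.4524 -0.1795  0.038 ] th 353.52 F [-1.3  0.1  9.5] open 0.164
ydir [ 7.e-04 -3.e-04 -1.e+00]
([0.0118, -0.0058, -0.0056], [0, np.float64(0.0003), 0])
 -> [ 0.4533 -0.18    0.0385] 353.5
```

View pics/k4.png

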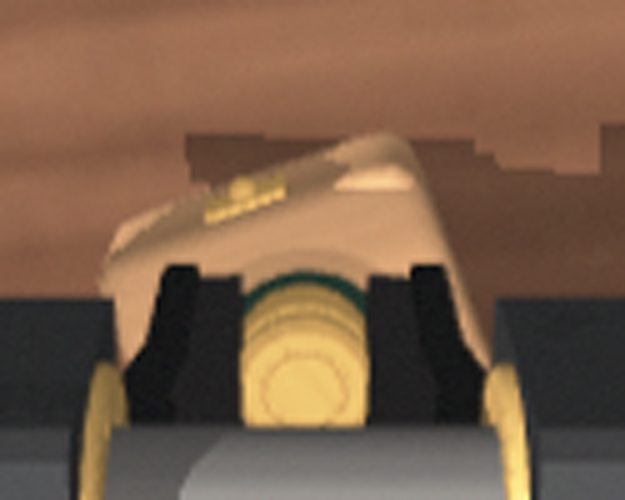

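{"op": "arm_command", "data": {
  "translation": [
    [0, -0.008, 0],
    [0, -0.008, 0],
    [0, -0.008, 0],
    [0, -0.008, 0],
    [0, -0.008, 0]
  ],
  "rotation": [
    [0, 0, 0],
    [0, 0, 0],
    [0, 0, 0],
    [0, 0, 0],
    [0, 0, 0]
  ],
  "grip": [1, 0.5, 0.4, 0.4, 0.4]
}}

```text
time_s: 11.3
position: [0.4527, -0.1799, 0.0384]
tcp_rot: [[0.994, 0.001, 0.113], [-0.113, -0.001, 0.994], [0.001, -1.0, -0.001]]
force: [-0.5, -0.4, 7.8]
opening: 0.291
```

{"op": "arm_command", "data": {
  "translation": [
    [0, -0.2, 0],
    [0, -0.5, 0],
    [0, -1, 0],
    [0, -1, 0]
  ],
  "rotation": [
    [0, 0, 0],
    [0, 0, 0],
    [0, 0, 0],
    [0, 0, 0]
  ],
  "grip": [0.4, 0.4, 0, -0.2]
}}

```text
time_s: 11.7
position: [0.4546, -0.1809, 0.1212]
tcp_rot: [[0.994, 0.007, 0.113], [-0.113, -0.005, 0.994], [0.007, -1.0, -0.004]]
force: [-0.1, -0.3, 0.2]
opening: 0.404
```

{"op": "arm_command", "data": {
  "translation": [
    [0.1, -0.95, 0],
    [0.1, -0.95, 0],
    [0.1, -0.95, 0],
    [0.1, -0.95, 0]
  ],
  "rotation": [
    [0, 0, 0],
    [0, 0, 0],
    [0, 0, 0],
    [0, 0, 0]
  ],
  "grip": [-0.2, -0.2, -0.2, -0.2]
}}

```text
time_s: 12.1
position: [0.4599, -0.1802, 0.1934]
tcp_rot: [[0.994, -0.0, 0.113], [-0.113, 0.0, 0.994], [-0.0, -1.0, 0.0]]
force: [0.1, 0.6, -0.2]
opening: 0.596
```

```bash
python3 - <<'E'
from h import *
c=cap("wrist","w5.png")
u,v=proj(c,(.4558,-.1792,.016)).astype(int); print(u,v)
cv2.imwrite("pics/k5.png",cv2.resize(c["img"][v-35:v+35,u-45:u+45],None,fx=6,fy=6,interpolation=cv2.INTER_CUBIC))
go((.5437,.0045,.13,353.5))
E
```

```text
275 194
t 12.15 p [ 0.4593 -0.1798  0.1927] th 353.52 F [-1.1 -0.1 -0.7] open 0.594
ydir [-0.0022  0.0015 -1.    ]
([0.2627, 0.2611, 0.8026], [0, np.float64(0.0001), 0])
([0.2627, 0.2611, 0.8026], [0, np.float64(0.0001), 0])
([0.2626, 0.2611, 0.8027], [0, np.float64(0.0001), 0])
 -> [0.5437 0.0045 0.13  ] 353.5
```

View pics/k5.png

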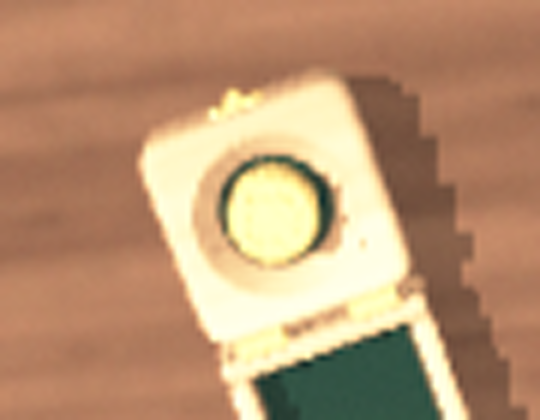

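```bash
python3 - <<'E'
from h import *
plan([.4593,-.1798,.1927],353.5,[(.5444,.0037,.13,353.5),(.5444,.0037,.092,353.5)])
E
```

```text
([0.2658, 0.2613, 0.7998], [0, -0.0, 0])
([0.2658, 0.2613, 0.7998], [0, -0.0, 0])
([0.2658, 0.2613, 0.7998], [0, -0.0, 0])
 -> [0.5444 0.0037 0.13  ] 353.5
([0.0, 0.475, 0.0], [0, -0.0, 0])
 -> [0.5444 0.0037 0.092 ] 353.5
```

{"op": "arm_command", "data": {
  "translation": [
    [0.266, 0.261, 0.8],
    [0.266, 0.261, 0.8]
  ],
  "rotation": [
    [0, 0, 0],
    [0, 0, 0]
  ],
  "grip": [-0.2, -0.2]
}}

```text
time_s: 12.35
position: [0.4872, -0.1169, 0.1704]
tcp_rot: [[0.993, -0.005, 0.114], [-0.114, 0.003, 0.993], [-0.005, -1.0, 0.003]]
force: [0.2, -0.1, -0.1]
opening: 0.601
```

{"op": "arm_command", "data": {
  "translation": [
    [0.266, 0.261, 0.8],
    [0.266, 0.261, 0.8]
  ],
  "rotation": [
    [0, 0, 0],
    [0, 0, 0]
  ],
  "grip": [-0.2, -0.2]
}}

```text
time_s: 12.55
position: [0.5157, -0.0549, 0.149]
tcp_rot: [[0.994, -0.005, 0.112], [-0.112, 0.003, 0.994], [-0.006, -1.0, 0.002]]
force: [-1.3, 0.6, 0.5]
opening: 0.598
```

{"op": "arm_command", "data": {
  "translation": [
    [0.266, 0.261, 0.8],
    [0.266, 0.261, 0.8],
    [0.266, 0.261, 0.8],
    [0.266, 0.261, 0.8],
    [0.266, 0.261, 0.8]
  ],
  "rotation": [
    [0, 0, 0],
    [0, 0, 0],
    [0, 0, 0],
    [0, 0, 0],
    [0, 0, 0]
  ],
  "grip": [-0.2, -0.2, -0.2, -0.2, -0.2]
}}

```text
time_s: 13.05
position: [0.5444, 0.0024, 0.1306]
tcp_rot: [[0.994, -0.002, 0.114], [-0.114, 0.0, 0.994], [-0.002, -1.0, -0.0]]
force: [0.2, 0.1, 0.0]
opening: 0.604
```

{"op": "arm_command", "data": {
  "translation": [
    [0, 0.475, 0],
    [0, 0.475, 0],
    [0, 0.475, 0],
    [0, 0.475, 0],
    [0, 0.475, 0]
  ],
  "rotation": [
    [0, 0, 0],
    [0, 0, 0],
    [0, 0, 0],
    [0, 0, 0],
    [0, 0, 0]
  ],
  "grip": [-0.2, -0.2, -0.2, -0.2, -0.2]
}}

```text
time_s: 13.55
position: [0.5461, 0.0027, 0.0947]
tcp_rot: [[0.994, 0.003, 0.113], [-0.113, -0.001, 0.994], [0.003, -1.0, -0.0]]
force: [0.2, -0.7, 0.6]
opening: 0.599
```

```bash
python3 - <<'E'
from h import *
go((.5444,.0037,.078,353.5))
E
```

```text
t 13.55 p [0.5461 0.0027 0.0947] th 353.49 F [ 0.2 -0.7  0.6] open 0.599
ydir [ 2.5e-03 -5.0e-04 -1.0e+00]
([-0.0227, 0.2086, 0.0095], [0, np.float64(-0.0001), 0])
 -> [0.5444 0.0037 0.078 ] 353.5
```

{"op": "arm_command", "data": {
  "translation": [
    [0, 0.15, 0.01],
    [0, 0.15, 0.01],
    [0, 0.15, 0.01],
    [0, 0.15, 0.01],
    [0, 0.15, 0.01]
  ],
  "rotation": [
    [0, 0, 0],
    [0, 0, 0],
    [0, 0, 0],
    [0, 0, 0],
    [0, 0, 0]
  ],
  "grip": [-0.2, -0.2, -0.2, -0.2, -0.2]
}}

```text
time_s: 14.05
position: [0.5455, 0.0041, 0.0813]
tcp_rot: [[0.994, 0.0, 0.113], [-0.113, -0.0, 0.994], [0.0, -1.0, -0.0]]
force: [0.3, 0.2, -0.2]
opening: 0.598
```

{"op": "arm_command", "data": {
  "translation": [
    [0, 0, 0],
    [0, 0, 0],
    [0, 0, 0],
    [0, 0, 0],
    [0, 0, 0]
  ],
  "rotation": [
    [0, 0, 0],
    [0, 0, 0],
    [0, 0, 0],
    [0, 0, 0],
    [0, 0, 0]
  ],
  "grip": [-0.2, -0.2, -0.2, -0.2, -0.2]
}}

```text
time_s: 14.55
position: [0.5454, 0.004, 0.0813]
tcp_rot: [[0.994, 0.0, 0.113], [-0.113, -0.0, 0.994], [0.0, -1.0, -0.0]]
force: [0.1, -0.2, 0.4]
opening: 0.6
```

{"op": "arm_command", "data": {
  "translation": [
    [-0.012, 0.041, 0],
    [-0.012, 0.041, 0],
    [-0.012, 0.041, 0],
    [-0.012, 0.041, 0],
    [-0.012, 0.041, 0]
  ],
  "rotation": [
    [0, 0, 0],
    [0, 0, 0],
    [0, 0, 0],
    [0, 0, 0],
    [0, 0, 0]
  ],
  "grip": [-0.2, -0.1, 0.1, 0.2, 0.3]
}}

```text
time_s: 15.05
position: [0.5445, 0.0041, 0.078]
tcp_rot: [[0.994, 0.0, 0.113], [-0.113, 0.0, 0.994], [0.0, -1.0, 0.0]]
force: [-0.2, -0.0, -0.0]
opening: 0.397
```

{"op": "arm_command", "data": {
  "translation": [
    [0, 0, 0],
    [0, 0, 0],
    [0, 0, 0],
    [0, 0, 0],
    [0, 0, 0]
  ],
  "rotation": [
    [0, 0, 0],
    [0, 0, 0],
    [0, 0, 0],
    [0, 0, 0],
    [0, 0, 0]
  ],
  "grip": [0.5, 0.8, 1, 1, 1]
}}

```text
time_s: 15.55
position: [0.5445, 0.0041, 0.078]
tcp_rot: [[0.994, 0.0, 0.113], [-0.113, -0.0, 0.994], [0.0, -1.0, -0.0]]
force: [-0.3, 0.5, 1.0]
opening: 0.266
```

```bash
python3 - <<'E'
from h import *
plan([.5445,.0041,.078],353.5,[(.5445,.0041,.205,353.5),(.637,.212,.20,353.5)])
E
```

```text
([0.0, -0.7938, 0.0], [0, -0.0, 0])
([0.0, -0.7938, 0.0], [0, -0.0, 0])
 -> [0.5445 0.0041 0.205 ] 353.5
([0.2849, 0.0208, 0.9043], [0, -0.0, 0])
([0.2849, 0.0208, 0.9043], [0, -0.0, 0])
([0.2849, 0.0208, 0.9043], [0, -0.0, 0])
 -> [0.637 0.212 0.2  ] 353.5
```

{"op": "arm_command", "data": {
  "translation": [
    [0, -0.15, 0],
    [0, -0.4, 0],
    [0, -0.794, 0]
  ],
  "rotation": [
    [0, 0, 0],
    [0, 0, 0],
    [0, 0, 0]
  ],
  "grip": [1, 1, 1]
}}

```text
time_s: 15.85
position: [0.5432, 0.0043, 0.1414]
tcp_rot: [[0.994, -0.004, 0.113], [-0.113, 0.001, 0.994], [-0.004, -1.0, 0.0]]
force: [-0.1, 0.8, -0.5]
opening: 0.266
```

{"op": "arm_command", "data": {
  "translation": [
    [0, -0.794, 0],
    [0, -0.794, 0],
    [0, -0.794, 0]
  ],
  "rotation": [
    [0, 0, 0],
    [0, 0, 0],
    [0, 0, 0]
  ],
  "grip": [1, 1, 1]
}}

```text
time_s: 16.15
position: [0.5463, 0.0039, 0.2086]
tcp_rot: [[0.994, 0.007, 0.113], [-0.113, -0.001, 0.994], [0.007, -1.0, -0.001]]
force: [0.1, 0.6, -0.2]
opening: 0.264
```

{"op": "arm_command", "data": {
  "translation": [
    [0.285, 0.02, 0.904],
    [0.285, 0.02, 0.904]
  ],
  "rotation": [
    [0, 0, 0],
    [0, 0, 0]
  ],
  "grip": [1, 1]
}}

```text
time_s: 16.35
position: [0.5753, 0.0749, 0.2028]
tcp_rot: [[0.993, -0.001, 0.114], [-0.114, 0.001, 0.993], [-0.001, -1.0, 0.001]]
force: [0.3, -0.5, 0.2]
opening: 0.264
```

{"op": "arm_command", "data": {
  "translation": [
    [0.285, 0.02, 0.904],
    [0.285, 0.02, 0.904]
  ],
  "rotation": [
    [0, 0, 0],
    [0, 0, 0]
  ],
  "grip": [1, 1]
}}

```text
time_s: 16.55
position: [0.6061, 0.1455, 0.2003]
tcp_rot: [[0.994, -0.002, 0.112], [-0.112, 0.001, 0.994], [-0.002, -1.0, 0.001]]
force: [-0.3, 0.3, -0.6]
opening: 0.262
```

{"op": "arm_command", "data": {
  "translation": [
    [0.285, 0.02, 0.904],
    [0.285, 0.02, 0.904],
    [0.285, 0.02, 0.904],
    [0.285, 0.02, 0.904],
    [0.285, 0.02, 0.904]
  ],
  "rotation": [
    [0, 0, 0],
    [0, 0, 0],
    [0, 0, 0],
    [0, 0, 0],
    [0, 0, 0]
  ],
  "grip": [1, 1, 1, 1, 1]
}}

```text
time_s: 17.05
position: [0.6357, 0.2109, 0.1991]
tcp_rot: [[0.994, -0.003, 0.113], [-0.113, -0.001, 0.994], [-0.003, -1.0, -0.001]]
force: [0.2, -0.2, -0.8]
opening: 0.267
```

{"op": "arm_command", "data": {
  "translation": [
    [0, 0, 0],
    [0, 0, 0],
    [0, 0, 0],
    [0, 0, 0],
    [0, 0, 0]
  ],
  "rotation": [
    [0, 0, 0],
    [0, 0, 0],
    [0, 0, 0],
    [0, 0, 0],
    [0, 0, 0]
  ],
  "grip": [1, 1, 1, 1, 1]
}}

```text
time_s: 17.55
position: [0.6369, 0.2118, 0.2004]
tcp_rot: [[0.994, 0.0, 0.113], [-0.113, 0.0, 0.994], [0.0, -1.0, 0.0]]
force: [-0.0, 0.1, -0.7]
opening: 0.266
```

```bash
cat >> h.py <<'E'
def held(c,y_top,rad):
    """yellow disc between fingers: front-most row & column centre -> tool x,z offset of the disc centre at its top (y_top)"""
    g=cv2.cvtColor(c["img"],cv2.COLOR_BGR2HSV); m=cv2.inRange(g,(15,90,120),(32,255,255)); m[:232]=0; m[275:]=0; m[:,:215]=0; m[:,340:]=0
    n,l,st,ce=cv2.connectedComponentsWithStats(m); i=1+np.argmax(st[1:,4]); print("yellow",st[i])
    top=st[i,1]; col=st[i,0]+st[i,2]/2
    return top,col
E
python3 - <<'E'
from h import *
go(); c=cap("wrist","w6.png"); well(c,(.629,.2122,.009),.009,.01)
print(held(c,0,0))
T=cv2.imread("pics/w2.png"); print(held(dict(img=T),0,0))
E
```

```text
t 17.55 p [0.6369 0.2118 0.2004] th 353.5 F [-0.   0.1 -0.7] open 0.266
ydir [ 1.e-04  0.e+00 -1.e+00]
blob [261 177  26  25 488] ell [273.7 189.2] [24.5 24.9] -> [0.6295 0.2112 0.009 ] diam mm [27.7 28.2]
blob [269 212  40  33 760] ell [289.8 226.1] [33.3 44.3] -> [0.6741 0.2246 0.009 ] diam mm [37.7 50.2]
yellow [ 255  234   42   41 1470]
(np.int32(234), np.float64(276.0))
yellow [263 247  26  28 651]
(np.int32(247), np.float64(276.0))
```

```bash
python3 - <<'E'
from h import *
for f in ("w2","w6"):
    g=cv2.imread(f"pics/{f}.png"); 
    for u in (268,276,284): print(f,u,[tuple(int(a) for a in g[r,u]) for r in range(226,272,2)])
E
```

```text
w2 268 [(113, 151, 212), (103, 134, 192), (97, 128, 184), (92, 123, 176), (85, 112, 162), (85, 113, 164), (94, 125, 179), (98, 128, 182), (99, 130, 187), (102, 136, 194), (99, 130, 186), (91, 126, 174), (87, 147, 188), (94, 160, 205), (103, 175, 220), (106, 180, 224), (119, 206, 242), (139, 232, 253), (138, 229, 252), (129, 221, 250), (127, 218, 248), (133, 224, 251), (124, 211, 246)]
w2 276 [(53, 65, 42), (52, 62, 42), (54, 65, 43), (62, 78, 73), (93, 126, 164), (144, 198, 241), (199, 247, 255), (216, 252, 255), (225, 254, 255), (147, 200, 246), (102, 143, 194), (89, 150, 191), (94, 160, 201), (102, 173, 219), (110, 187, 231), (122, 209, 244), (138, 231, 253), (131, 222, 250), (140, 233, 253), (138, 230, 252), (138, 231, 253), (140, 233, 253), (140, 233, 253)]
w2 284 [(69, 84, 51), (69, 84, 51), (69, 86, 52), (68, 85, 51), (67, 83, 49), (71, 87, 53), (71, 87, 58), (133, 182, 231), (201, 248, 255), (180, 237, 254), (93, 121, 173), (90, 116, 172), (90, 141, 186), (87, 150, 188), (108, 184, 228), (98, 168, 214), (114, 194, 235), (133, 224, 251), (139, 232, 253), (132, 224, 250), (133, 
[... 502 characters left out ...]
), (66, 97, 100), (80, 136, 174), (92, 156, 199), (88, 152, 192), (103, 177, 223), (126, 217, 248), (123, 213, 247), (123, 214, 247), (115, 200, 239), (122, 212, 246), (123, 215, 247), (125, 214, 247), (122, 210, 245), (125, 217, 247), (124, 215, 247), (124, 214, 247), (125, 215, 248), (125, 217, 247), (125, 216, 247)]
w6 284 [(62, 76, 48), (61, 77, 45), (64, 79, 48), (64, 79, 48), (63, 78, 48), (69, 104, 116), (80, 137, 173), (97, 169, 216), (91, 157, 201), (104, 180, 225), (125, 215, 246), (125, 216, 247), (125, 214, 247), (115, 200, 240), (111, 192, 234), (123, 213, 246), (123, 212, 246), (124, 214, 247), (125, 216, 248), (123, 215, 247), (129, 221, 249), (125, 217, 247), (120, 207, 243)]
```

{"op": "arm_command", "data": {
  "translation": [
    [-0.062, 0.9, -0.03],
    [-0.062, 0.9, -0.03],
    [-0.062, 0.9, -0.03]
  ],
  "rotation": [
    [0, 0, 0],
    [0, 0, 0],
    [0, 0, 0]
  ],
  "grip": [1, 1, 1]
}}

```text
time_s: 17.9
position: [0.6284, 0.2097, 0.1243]
tcp_rot: [[0.994, -0.009, 0.113], [-0.113, -0.001, 0.994], [-0.009, -1.0, -0.002]]
force: [-1.1, -0.1, -1.2]
opening: 0.264
```

{"op": "arm_command", "data": {
  "translation": [
    [0, 0.5, 0],
    [0, 0.9, 0],
    [0, 0.9, 0],
    [0, 0.9, 0],
    [0, 0.9, 0]
  ],
  "rotation": [
    [0, 0, 0],
    [0, 0, 0],
    [0, 0, 0],
    [0, 0, 0],
    [0, 0, 0]
  ],
  "grip": [1, 1, 1, 1, 1]
}}

```text
time_s: 18.4
position: [0.6338, 0.2106, 0.0589]
tcp_rot: [[0.994, 0.005, 0.113], [-0.113, 0.001, 0.994], [0.005, -1.0, 0.001]]
force: [0.9, 0.7, -0.0]
opening: 0.265
```

{"op": "arm_command", "data": {
  "translation": [
    [0, 0.04, 0],
    [0, 0.08, 0],
    [0, 0.12, 0],
    [0, 0.16, 0],
    [0, 0.16, 0]
  ],
  "rotation": [
    [0, 0, 0],
    [0, 0, 0],
    [0, 0, 0],
    [0, 0, 0],
    [0, 0, 0]
  ],
  "grip": [1, 1, 1, 1, 1]
}}

```text
time_s: 18.9
position: [0.6312, 0.2101, 0.0428]
tcp_rot: [[0.994, -0.001, 0.113], [-0.113, -0.0, 0.994], [-0.001, -1.0, -0.0]]
force: [0.6, -0.1, 0.5]
opening: 0.266
```

{"op": "arm_command", "data": {
  "translation": [
    [0, 0.025, 0],
    [0, 0.051, 0],
    [0, 0.051, 0],
    [0, 0.051, 0],
    [0, 0.051, 0]
  ],
  "rotation": [
    [0, 0, 0],
    [0, 0, 0],
    [0, 0, 0],
    [0, 0, 0],
    [0, 0, 0]
  ],
  "grip": [1, 1, 1, 1, 1]
}}

```text
time_s: 19.4
position: [0.6318, 0.2102, 0.0394]
tcp_rot: [[0.994, 0.0, 0.113], [-0.113, 0.0, 0.994], [0.0, -1.0, 0.0]]
force: [0.4, 0.8, -0.6]
opening: 0.264
```

{"op": "arm_command", "data": {
  "translation": [
    [0, 0, 0],
    [0, 0, 0],
    [0, 0, 0],
    [0, 0, 0],
    [0, 0, 0]
  ],
  "rotation": [
    [0, 0, 0],
    [0, 0, 0],
    [0, 0, 0],
    [0, 0, 0],
    [0, 0, 0]
  ],
  "grip": [0.4, 0.3, 0.2, 0.2, 0.2]
}}

```text
time_s: 19.9
position: [0.6318, 0.2102, 0.0394]
tcp_rot: [[0.994, 0.0, 0.113], [-0.113, 0.0, 0.994], [0.0, -1.0, 0.0]]
force: [0.3, 0.3, 1.0]
opening: 0.392
```

{"op": "arm_command", "data": {
  "translation": [
    [0, -0.2, 0],
    [0, -0.5, 0],
    [0, -1, 0],
    [0, -1, 0]
  ],
  "rotation": [
    [0, 0, 0],
    [0, 0, 0],
    [0, 0, 0],
    [0, 0, 0]
  ],
  "grip": [0.2, 0.2, 0, -0.4]
}}

```text
time_s: 20.3
position: [0.636, 0.211, 0.1264]
tcp_rot: [[0.994, 0.013, 0.113], [-0.113, 0.002, 0.994], [0.012, -1.0, 0.003]]
force: [0.6, 0.1, 1.0]
opening: 0.507
```

{"op": "arm_command", "data": {
  "translation": [
    [0.06, -1, 0],
    [0.06, -1, 0],
    [0.06, -1, 0],
    [0.06, -1, 0],
    [0.06, -1, 0]
  ],
  "rotation": [
    [0, 0, 0],
    [0, 0, 0],
    [0, 0, 0],
    [0, 0, 0],
    [0, 0, 0]
  ],
  "grip": [-0.4, -0.4, -0.4, -0.4, -0.4]
}}

```text
time_s: 20.8
position: [0.6352, 0.2095, 0.1982]
tcp_rot: [[0.994, -0.003, 0.113], [-0.113, -0.0, 0.994], [-0.003, -1.0, -0.001]]
force: [-0.1, 0.0, 0.5]
opening: 0.695
```

```bash
python3 - <<'E'
from h import *
go()
def brass(f_or_c,guess,z):
    c=f_or_c; g=cv2.cvtColor(c["img"],cv2.COLOR_BGR2HSV); m=cv2.inRange(g,(15,60,180),(32,255,255))
    u,v=proj(c,guess).astype(int)
    ch=" .oO#"
    for r in range(v-22,v+23,1):
        print("".join({1:"G"}.get(int(70<=g[r,x,0]<=105 and g[r,x,2]<120),"y" if (22<=g[r,x,0]<=31 and g[r,x,1]>70 and g[r,x,2]>180) else ".") for x in range(u-25,u+26)))
c=cap("wrist","w7.png"); brass(c,(.6295,.2112,.016),0)
E
```

```text
t 20.8 p [0.6352 0.2095 0.1982] th 353.52 F [-0.1  0.   0.5] open 0.695
ydir [-2.9e-03 -4.0e-04 -1.0e+00]
.................yyyyy...yy....yyyyyyyyy...........
...............yyyyy..yy.......yyyyyyy.yy..........
..............yyy..yy.......y.yy........y..........
................yy.......yyyyyy....................
.............yy........yyyyyy............y.........
..........yy.......yyy.......yyy.........y.........
.......yy........yy.............y......yyy.........
....yy............................yyyyyyyy.........
..yy..........y......................yyyyyy........
y.....................................yyyyy........
.....................GGGGGGGGGG........yyyyy.......
...........y.......GGGGGGGGGGGGG.......yyyyy.......
..................GGGG.......GGGGG......yyyy.......
..........y.....GGGG...........GGGG...y.yy..y......
.........y......GG...y..y........GGG..yyyy..y......
...............G...yyyyyyyyyy.....GG..yyyy...y.....
........y.....GG..yyyyyyyyyyyyy....GG..yy..........
......yy......G..yyyyyyyyyyyyyyy...GG..............
...yyyyy.....G..yyyyyyyyyyyyyyyyy...GG.............
...yyy
[... 645 characters left out ...]
yyyyyyyy...............y
................yyyyyyyyyyyyyyyyyy................y
......y.........yyyyyyyyyyyyyyyyyy.................
.................yyyyyyyyyyyyyyyy.................y
.......y....y......yyyyyyyyyyyy.....y..............
.............y......yyyyyyyyyy....yy...............
.......................yyyyyy.yyyyy............y...
.................y.............yyy..........yyyyy..
...................y.........yyy.........yyyyyyyyy.
......................yyyyyy............yyyyyyyyyy.
...................................y....yyyyyyyyyyy
................................y.......yyyyyyy.yyy
..........y..................y..........yyyy.yyyy..
..........................y.............y.yyyy.....
```

```bash
python3 - <<'E'
from h import *
plan([.6366,.2097,.1994],353.5,[(.552,.005,.20,353.5)])
E
```

```text
([-0.2537, -0.0025, -0.8873], [0, -0.0, 0])
([-0.2537, -0.0025, -0.8873], [0, -0.0, 0])
([-0.2537, -0.0025, -0.8873], [0, -0.0, 0])
 -> [0.552 0.005 0.2  ] 353.5
```

{"op": "arm_command", "data": {
  "translation": [
    [-0.254, 0, -0.887],
    [-0.254, 0, -0.887]
  ],
  "rotation": [
    [0, 0, 0],
    [0, 0, 0]
  ],
  "grip": [-0.4, -0.4]
}}

```text
time_s: 21.05
position: [0.6057, 0.1397, 0.1972]
tcp_rot: [[0.994, -0.006, 0.112], [-0.112, -0.001, 0.994], [-0.005, -1.0, -0.002]]
force: [-0.1, -1.1, 0.0]
opening: 0.699
```

{"op": "arm_command", "data": {
  "translation": [
    [-0.254, 0, -0.887],
    [-0.254, 0, -0.887]
  ],
  "rotation": [
    [0, 0, 0],
    [0, 0, 0]
  ],
  "grip": [-0.4, -0.4]
}}

```text
time_s: 21.25
position: [0.5773, 0.0708, 0.1976]
tcp_rot: [[0.993, -0.005, 0.114], [-0.114, -0.001, 0.993], [-0.005, -1.0, -0.001]]
force: [0.7, -0.8, 0.7]
opening: 0.698
```

{"op": "arm_command", "data": {
  "translation": [
    [-0.254, 0, -0.887],
    [-0.254, 0, -0.887],
    [-0.254, 0, -0.887],
    [-0.254, 0, -0.887],
    [-0.254, 0, -0.887]
  ],
  "rotation": [
    [0, 0, 0],
    [0, 0, 0],
    [0, 0, 0],
    [0, 0, 0],
    [0, 0, 0]
  ],
  "grip": [-0.4, -0.4, -0.4, -0.4, -0.4]
}}

```text
time_s: 21.75
position: [0.5521, 0.0059, 0.1988]
tcp_rot: [[0.994, -0.001, 0.112], [-0.112, 0.001, 0.994], [-0.001, -1.0, 0.001]]
force: [0.1, 0.6, -0.2]
opening: 0.701
```

{"op": "arm_command", "data": {
  "translation": [
    [0, 0, 0],
    [0, 0, 0],
    [0, 0, 0],
    [0, 0, 0],
    [0, 0, 0]
  ],
  "rotation": [
    [0, 0, 0],
    [0, 0, 0],
    [0, 0, 0],
    [0, 0, 0],
    [0, 0, 0]
  ],
  "grip": [-0.4, -0.4, -0.4, -0.4, -0.4]
}}

```text
time_s: 22.25
position: [0.552, 0.0052, 0.1994]
tcp_rot: [[0.994, 0.0, 0.113], [-0.113, 0.0, 0.994], [0.0, -1.0, 0.0]]
force: [-0.8, -0.4, 0.4]
opening: 0.701
```

```bash
python3 - <<'E'
from h import *
go(); c=cap("wrist","w8.png"); np.save("c8.npy",c,allow_pickle=True)
u,v=proj(c,(.545,.006,.04)).astype(int); print(u,v)
k=c["img"][v-36:v+36,u-45:u+45]; cv2.imwrite("pics/c8.png",cv2.resize(k,None,fx=8,fy=8,interpolation=cv2.INTER_CUBIC))
E
```

```text
t 22.25 p [0.552  0.0052 0.1994] th 353.54 F [-0.8 -0.4  0.4] open 0.701
ydir [ 2.e-04  0.e+00 -1.e+00]
274 195
```

View pics/c8.png

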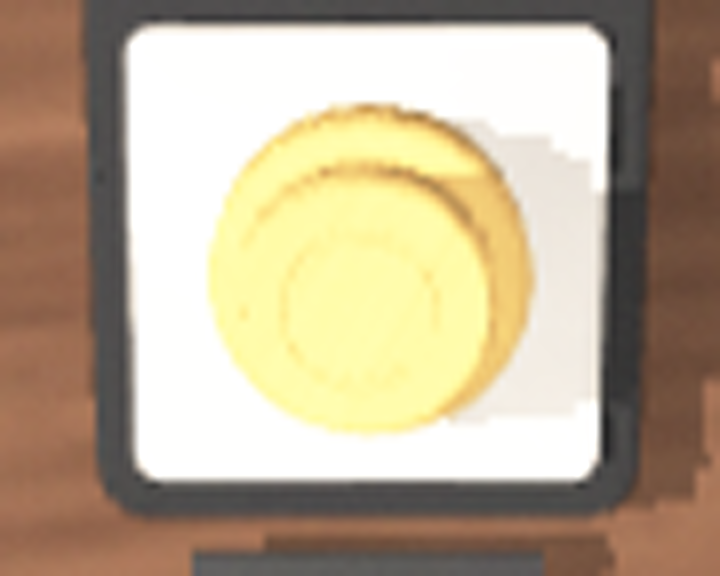

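```bash
python3 - <<'E'
from h import *
c=np.load("c8.npy",allow_pickle=True).item()
for n,x,y,z in [("med",360,306,.0485),("big",371,269,.027)]: print(n,ray(c,229+x/8,159+y/8,z).round(4))
P=[ray(c,229+x/8,159+y/8,.0175)[:2] for x,y in ((127,25),(608,25),(603,480),(138,480))]; print(np.round(P,4),np.mean(P,0))
plan([.552,.0052,.1994],353.5,[(.544,.004,.08,353.5)])
E
```

```text
med [0.5446 0.0051 0.0485]
big [0.5446 0.0064 0.027 ]
[[ 0.5105 -0.022 ]
 [ 0.5176  0.0408]
 [ 0.5797  0.0348]
 [ 0.5725 -0.0291]] [0.54507697 0.00610825]
([-0.0488, 0.7462, -0.0131], [0, -0.0, 0])
([-0.0488, 0.7462, -0.0131], [0, -0.0, 0])
 -> [0.544 0.004 0.08 ] 353.5
```

{"op": "arm_command", "data": {
  "translation": [
    [-0.043, 0.746, -0.01],
    [-0.043, 0.746, -0.01]
  ],
  "rotation": [
    [0, 0, 0],
    [0, 0, 0]
  ],
  "grip": [-0.4, -0.4]
}}

```text
time_s: 22.5
position: [0.5452, 0.0051, 0.1364]
tcp_rot: [[0.994, -0.008, 0.113], [-0.113, 0.002, 0.994], [-0.008, -1.0, 0.001]]
force: [-1.2, 0.2, -0.0]
opening: 0.701
```

{"op": "arm_command", "data": {
  "translation": [
    [-0.047, 0.4, -0.012],
    [-0.047, 0.6, -0.012],
    [-0.047, 0.746, -0.012],
    [-0.047, 0.746, -0.012],
    [-0.047, 0.746, -0.012]
  ],
  "rotation": [
    [0, 0, 0],
    [0, 0, 0],
    [0, 0, 0],
    [0, 0, 0],
    [0, 0, 0]
  ],
  "grip": [-0.4, -0.4, -0.4, -0.4, -0.4]
}}

```text
time_s: 23.0
position: [0.5451, 0.0039, 0.0806]
tcp_rot: [[0.994, 0.001, 0.113], [-0.113, -0.0, 0.994], [0.001, -1.0, -0.0]]
force: [-0.1, 0.6, 0.0]
opening: 0.705
```

{"op": "arm_command", "data": {
  "translation": [
    [0, 0.05, 0],
    [0, 0.1, 0],
    [0, 0.15, 0],
    [0, 0.15, 0],
    [0, 0.15, 0]
  ],
  "rotation": [
    [0, 0, 0],
    [0, 0, 0],
    [0, 0, 0],
    [0, 0, 0],
    [0, 0, 0]
  ],
  "grip": [-0.4, -0.4, -0.3, -0.2, -0.2]
}}

```text
time_s: 23.5
position: [0.5445, 0.0041, 0.0679]
tcp_rot: [[0.994, -0.0, 0.113], [-0.113, 0.0, 0.994], [-0.0, -1.0, -0.0]]
force: [0.4, 0.2, -0.7]
opening: 0.613
```

{"op": "arm_command", "data": {
  "translation": [
    [0, 0, 0],
    [0, 0, 0],
    [0, 0, 0],
    [0, 0, 0],
    [0, 0, 0]
  ],
  "rotation": [
    [0, 0, 0],
    [0, 0, 0],
    [0, 0, 0],
    [0, 0, 0],
    [0, 0, 0]
  ],
  "grip": [-0.1, -0.1, -0.1, -0.1, -0.1]
}}

```text
time_s: 24.0
position: [0.5446, 0.004, 0.0681]
tcp_rot: [[0.994, 0.0, 0.113], [-0.113, -0.0, 0.994], [0.0, -1.0, 0.0]]
force: [-0.6, -0.2, -0.1]
opening: 0.55
```

Down 2.9 mm more, then close.

{"op": "arm_command", "data": {
  "translation": [
    [0, 0.036, 0],
    [0, 0.036, 0],
    [0, 0.036, 0],
    [0, 0.036, 0],
    [0, 0.036, 0]
  ],
  "rotation": [
    [0, 0, 0],
    [0, 0, 0],
    [0, 0, 0],
    [0, 0, 0],
    [0, 0, 0]
  ],
  "grip": [-0.1, 0, 0.1, 0.15, 0.2]
}}

```text
time_s: 24.5
position: [0.5445, 0.004, 0.0651]
tcp_rot: [[0.994, -0.0, 0.113], [-0.113, -0.0, 0.994], [-0.0, -1.0, -0.0]]
force: [-0.4, 0.2, 0.6]
opening: 0.423
```

{"op": "arm_command", "data": {
  "translation": [
    [0, 0, 0],
    [0, 0, 0],
    [0, 0, 0],
    [0, 0, 0],
    [0, 0, 0]
  ],
  "rotation": [
    [0, 0, 0],
    [0, 0, 0],
    [0, 0, 0],
    [0, 0, 0],
    [0, 0, 0]
  ],
  "grip": [0.4, 0.7, 1, 1, 1]
}}

```text
time_s: 25.0
position: [0.5446, 0.0041, 0.0651]
tcp_rot: [[0.994, 0.0, 0.113], [-0.113, 0.0, 0.994], [0.0, -1.0, 0.0]]
force: [-1.0, 0.3, -0.4]
opening: 0.36
```

```bash
python3 - <<'E'
from h import *
s=bot.read_state()
go((.5446,.004,.205,353.5),(.631,-.188,.20,353.5))
E
```

```text
t 25.0 p [0.5446 0.0041 0.0651] th 353.52 F [-1.   0.3 -0.4] open 0.36
ydir [ 0.e+00  1.e-04 -1.e+00]
([0.0004, -0.8741, -0.0005], [0, np.float64(0.0002), 0])
([0.0004, -0.8741, -0.0005], [0, np.float64(0.0002), 0])
 -> [0.5446 0.004  0.205 ] 353.5
([0.4482, 0.0208, -0.7541], [0, -0.0, 0])
([0.4482, 0.0208, -0.7541], [0, -0.0, 0])
([0.4482, 0.0208, -0.7541], [0, -0.0, 0])
 -> [ 0.631 -0.188  0.2  ] 353.5
```

{"op": "arm_command", "data": {
  "translation": [
    [0, -0.15, 0],
    [0, -0.4, 0],
    [0, -0.874, 0]
  ],
  "rotation": [
    [0, 0, 0],
    [0, 0, 0],
    [0, 0, 0]
  ],
  "grip": [1, 1, 1]
}}

```text
time_s: 25.3
position: [0.5426, 0.0043, 0.1342]
tcp_rot: [[0.994, -0.006, 0.113], [-0.113, 0.001, 0.994], [-0.006, -1.0, 0.0]]
force: [-0.7, -0.9, -1.5]
opening: 0.362
```

{"op": "arm_command", "data": {
  "translation": [
    [0, -0.874, 0],
    [0, -0.874, 0],
    [0, -0.874, 0]
  ],
  "rotation": [
    [0, 0, 0],
    [0, 0, 0],
    [0, 0, 0]
  ],
  "grip": [1, 1, 1]
}}

```text
time_s: 25.6
position: [0.5468, 0.0036, 0.2092]
tcp_rot: [[0.994, 0.009, 0.113], [-0.113, -0.002, 0.994], [0.009, -1.0, -0.001]]
force: [0.3, 0.5, -1.7]
opening: 0.358
```

{"op": "arm_command", "data": {
  "translation": [
    [0.448, 0.02, -0.754],
    [0.448, 0.02, -0.754]
  ],
  "rotation": [
    [0, 0, 0],
    [0, 0, 0]
  ],
  "grip": [1, 1]
}}

```text
time_s: 25.8
position: [0.5744, -0.0623, 0.2029]
tcp_rot: [[0.994, 0.001, 0.113], [-0.113, -0.002, 0.994], [0.001, -1.0, -0.002]]
force: [0.6, -0.5, -1.7]
opening: 0.363
```

{"op": "arm_command", "data": {
  "translation": [
    [0.448, 0.02, -0.754],
    [0.448, 0.02, -0.754]
  ],
  "rotation": [
    [0, 0, 0],
    [0, 0, 0]
  ],
  "grip": [1, 1]
}}

```text
time_s: 26.0
position: [0.6032, -0.1276, 0.2004]
tcp_rot: [[0.993, 0.0, 0.115], [-0.115, -0.001, 0.993], [0.0, -1.0, -0.001]]
force: [0.9, 0.7, -1.0]
opening: 0.357
```

{"op": "arm_command", "data": {
  "translation": [
    [0.448, 0.02, -0.754],
    [0.448, 0.02, -0.754],
    [0.448, 0.02, -0.754],
    [0.448, 0.02, -0.754],
    [0.448, 0.02, -0.754]
  ],
  "rotation": [
    [0, 0, 0],
    [0, 0, 0],
    [0, 0, 0],
    [0, 0, 0],
    [0, 0, 0]
  ],
  "grip": [1, 1, 1, 1, 1]
}}

```text
time_s: 26.5
position: [0.6297, -0.1862, 0.1992]
tcp_rot: [[0.994, -0.003, 0.112], [-0.112, 0.002, 0.994], [-0.003, -1.0, 0.002]]
force: [0.8, 0.5, -0.7]
opening: 0.361
```

{"op": "arm_command", "data": {
  "translation": [
    [0, 0, 0],
    [0, 0, 0],
    [0, 0, 0],
    [0, 0, 0],
    [0, 0, 0]
  ],
  "rotation": [
    [0, 0, 0],
    [0, 0, 0],
    [0, 0, 0],
    [0, 0, 0],
    [0, 0, 0]
  ],
  "grip": [1, 1, 1, 1, 1]
}}

```text
time_s: 27.0
position: [0.631, -0.1877, 0.2003]
tcp_rot: [[0.994, 0.0, 0.113], [-0.113, -0.0, 0.994], [0.0, -1.0, -0.0]]
force: [0.5, 0.1, -0.6]
opening: 0.364
```

```bash
python3 - <<'E'
from h import *
go(); c=cap("wrist","w9.png"); well(c,(.6252,-.188,.008),.008,.01)
for u in (268,276,284): print(u,[(r,tuple(int(a) for a in c["img"][r,u])) for r in range(218,256,2)])
def pr(x,y):
    H=np.array(eyes.capture("wrist")["hand_eye"]); q=c["K"]@(H[:3,:3].T@(np.array([x,y,0])-H[:3,3])); return (q[:2]/q[2]).round(1)
print("top front edge",pr(-.0153,.0165),"low",pr(-.0165,.0285), "small top/low",pr(-.0113,.0172),pr(-.0125,.027))
E
```

```text
t 27.0 p [ 0.631  -0.1877  0.2003] th 353.54 F [ 0.5  0.1 -0.6] open 0.364
ydir [ 2.e-04 -0.e+00 -1.e+00]
blob [259 175  32  32 799] ell [274.6 190.6] [31.1 32. ] -> [ 0.6253 -0.1876  0.008 ] diam mm [35.4 36.4]
blob [259 222  41  17 225] ell [279.7 230.3] [27.3 42.7] -> [ 0.6723 -0.187   0.008 ] diam mm [31.  48.5]
268 [(218, (171, 251, 255)), (220, (186, 253, 255)), (222, (215, 252, 255)), (224, (80, 104, 97)), (226, (71, 86, 53)), (228, (79, 124, 140)), (230, (90, 152, 192)), (232, (106, 179, 224)), (234, (92, 155, 197)), (236, (113, 192, 234)), (238, (129, 221, 249)), (240, (136, 227, 252)), (242, (135, 227, 252)), (244, (136, 228, 252)), (246, (131, 222, 250)), (248, (129, 219, 249)), (250, (128, 219, 249)), (252, (138, 231, 253)), (254, (140, 233, 253))]
276 [(218, (116, 158, 207)), (220, (192, 244, 255)), (222, (186, 240, 254)), (224, (70, 85, 52)), (226, (68, 83, 50)), (228, (87, 149, 189)), (230, (92, 154, 195)), (232, (100, 173, 219)), (234, (99, 169, 215)), (236, (114, 195, 236)), (238, (135, 227, 252)), (240, (137, 229, 252)), (242, (137, 230, 252)), (244, (135, 227, 252)), (246, (131, 224, 251)), (248, (120, 208, 244)), (250, (137, 229, 252)), (252, (138, 230, 253)), (254, (140, 232, 253))]
284 [(218, (133, 182, 230)), (220, (209, 250, 255)), (222, (185, 240, 252)), (224, (70, 86, 52)), (226, (69, 83, 51)), (228, (77, 109, 111)), (230, (87, 147, 187)), (232, (101, 173, 220)), (234, (91, 154, 195)), (236, (110, 188, 231)), (238, (126, 217, 247)), (240, (137, 229, 252)), (242, (137, 229, 252)), (244, (137, 228, 252)), (246, (139, 230, 253)), (248, (139, 231, 253)), (250, (127, 217, 248)), (252, (140, 232, 253)), (254, (138, 231, 253))]
top front edge [274.5 236.5] low [274.5 227.6] small top/low [274.5 242.9] [274.5 234.9]
```

{"op": "arm_command", "data": {
  "translation": [
    [-0.07, 0.9, -0.018],
    [-0.07, 0.9, -0.018],
    [-0.07, 0.9, -0.018]
  ],
  "rotation": [
    [0, 0, 0],
    [0, 0, 0],
    [0, 0, 0]
  ],
  "grip": [1, 1, 1]
}}

```text
time_s: 27.55
position: [0.6222, -0.1874, 0.1242]
tcp_rot: [[0.994, -0.008, 0.113], [-0.113, 0.004, 0.994], [-0.009, -1.0, 0.003]]
force: [0.3, -0.3, -0.9]
opening: 0.362
```

{"op": "arm_command", "data": {
  "translation": [
    [0, 0.5, 0],
    [0, 0.9, 0],
    [0, 0.9, 0],
    [0, 0.9, 0],
    [0, 0.9, 0]
  ],
  "rotation": [
    [0, 0, 0],
    [0, 0, 0],
    [0, 0, 0],
    [0, 0, 0],
    [0, 0, 0]
  ],
  "grip": [1, 1, 1, 1, 1]
}}

```text
time_s: 28.05
position: [0.6272, -0.1896, 0.0588]
tcp_rot: [[0.994, 0.005, 0.113], [-0.113, -0.002, 0.994], [0.005, -1.0, -0.002]]
force: [-0.0, 0.9, -0.8]
opening: 0.36
```

{"op": "arm_command", "data": {
  "translation": [
    [0, 0.03, 0],
    [0, 0.07, 0],
    [0, 0.11, 0],
    [0, 0.15, 0],
    [0, 0.15, 0]
  ],
  "rotation": [
    [0, 0, 0],
    [0, 0, 0],
    [0, 0, 0],
    [0, 0, 0],
    [0, 0, 0]
  ],
  "grip": [1, 1, 1, 1, 1]
}}

```text
time_s: 28.55
position: [0.6248, -0.1885, 0.0435]
tcp_rot: [[0.994, -0.001, 0.113], [-0.113, 0.001, 0.994], [-0.001, -1.0, 0.0]]
force: [-0.2, 0.9, -1.5]
opening: 0.362
```

{"op": "arm_command", "data": {
  "translation": [
    [0, 0.03, 0],
    [0, 0.06, 0],
    [0, 0.06, 0],
    [0, 0.06, 0],
    [0, 0.06, 0]
  ],
  "rotation": [
    [0, 0, 0],
    [0, 0, 0],
    [0, 0, 0],
    [0, 0, 0],
    [0, 0, 0]
  ],
  "grip": [1, 1, 1, 1, 1]
}}

```text
time_s: 29.05
position: [0.6253, -0.1887, 0.0394]
tcp_rot: [[0.994, 0.0, 0.113], [-0.113, -0.0, 0.994], [0.0, -1.0, -0.0]]
force: [0.2, 0.9, -1.0]
opening: 0.361
```

Release, retreat, check.

{"op": "arm_command", "data": {
  "translation": [
    [0, 0, 0],
    [0, 0, 0],
    [0, 0, 0],
    [0, 0, 0],
    [0, 0, 0]
  ],
  "rotation": [
    [0, 0, 0],
    [0, 0, 0],
    [0, 0, 0],
    [0, 0, 0],
    [0, 0, 0]
  ],
  "grip": [0.2, 0.1, 0, 0, 0]
}}

```text
time_s: 29.55
position: [0.6253, -0.1887, 0.0395]
tcp_rot: [[0.994, 0.0, 0.113], [-0.113, -0.0, 0.994], [0.0, -1.0, -0.0]]
force: [-0.5, 0.6, 0.0]
opening: 0.494
```

{"op": "arm_command", "data": {
  "translation": [
    [0, -0.2, 0],
    [0, -0.5, 0],
    [0, -1, 0],
    [0, -1, 0]
  ],
  "rotation": [
    [0, 0, 0],
    [0, 0, 0],
    [0, 0, 0],
    [0, 0, 0]
  ],
  "grip": [0, 0, -0.2, -0.5]
}}

```text
time_s: 29.95
position: [0.6291, -0.1905, 0.1262]
tcp_rot: [[0.994, 0.011, 0.113], [-0.112, -0.006, 0.994], [0.012, -1.0, -0.004]]
force: [1.6, -1.1, 0.5]
opening: 0.603
```

{"op": "arm_command", "data": {
  "translation": [
    [0.06, -1, 0],
    [0.06, -1, 0],
    [0.06, -1, 0],
    [0.06, -1, 0],
    [0.06, -1, 0]
  ],
  "rotation": [
    [0, 0, 0],
    [0, 0, 0],
    [0, 0, 0],
    [0, 0, 0],
    [0, 0, 0]
  ],
  "grip": [-0.5, -0.5, -0.5, -0.5, -0.5]
}}

```text
time_s: 30.45
position: [0.6288, -0.1887, 0.1982]
tcp_rot: [[0.994, -0.003, 0.113], [-0.113, 0.001, 0.994], [-0.003, -1.0, 0.001]]
force: [-1.2, 0.5, -1.2]
opening: 0.751
```

```bash
cat >> h.py <<'E'
def ascii(c,guess,h=24):
    g=cv2.cvtColor(c["img"],cv2.COLOR_BGR2HSV); u,v=proj(c,guess).astype(int)
    for r in range(v-h,v+h,2):
        print("".join("G" if 70<=g[r,x,0]<=105 and g[r,x,2]<120 else "y" if (22<=g[r,x,0]<=31 and g[r,x,1]>70 and g[r,x,2]>180) else "." for x in range(u-28,u+29)))
E
python3 - <<'E'
from h import *
go(); c=cap("wrist","w10.png"); ascii(c,(.6253,-.1876,.016))
plan([.6301,-.1892,.1994],353.5,[(.5446,.0055,.195,353.5),(.5446,.0055,.066,353.5)])
E
```

```text
t 30.45 p [ 0.6288 -0.1887  0.1982] th 353.52 F [-1.2  0.5 -1.2] open 0.751
ydir [-0.0026  0.0013 -1.    ]
................yyy......................................
.........................................................
........................yyy.yyy..........................
.y..............................yy.......................
.y.............y................GG...y...................
.............y...........yyy.........G...................
....................yyyyyyyyyyyyyyy....G...yy............
..........y......yyyyy..yyy...y....yyy...G...............
................yyyyy...yyy.yy.y......yy..G...y..........
........y......yy.yy...yyyyyyyyyyy...yyyy..G...y.....y...
..............y..y..yyyy.........yy.yy.yyy..G............
.......y.....y.yy.yyyy.............yyyyy.yy.G............
.......y.....y.y..yyy.............yyy.....y.G............
..................yy.............y..y.....y.G............
.............y...yyy............y..yy.....y..............
........y..........yyy.........y..yyy....yy...........y..
...............y....yyy.......y.yyy.....yy............y..
...............yy.....yyyyyyyyyyy......yy.............y..
.................yy........yy........yy...............y..
...................yyy...........yyyy....yyyy............
.....y.................yyyyyyyyyy.....yyyyy..............
................y.................yyyyy..................
......................yy....yyy..........................
....................................................y....
([-0.4458, 0.0183, 0.7657], [0, -0.0, 0])
([-0.4458, 0.0183, 0.7657], [0, -0.0, 0])
([-0.4458, 0.0183, 0.7657], [0, -0.0, 0])
 -> [0.5446 0.0055 0.195 ] 353.5
([0.0, 0.8062, 0.0], [0, -0.0, 0])
([0.0, 0.8062, 0.0], [0, -0.0, 0])
 -> [0.5446 0.0055 0.066 ] 353.5
```

{"op": "arm_command", "data": {
  "translation": [
    [-0.446, 0.018, 0.766],
    [-0.446, 0.018, 0.766]
  ],
  "rotation": [
    [0, 0, 0],
    [0, 0, 0]
  ],
  "grip": [-0.5, -0.5]
}}

```text
time_s: 30.7
position: [0.5983, -0.1213, 0.1956]
tcp_rot: [[0.994, -0.007, 0.113], [-0.113, 0.004, 0.994], [-0.007, -1.0, 0.003]]
force: [-1.1, 0.4, 0.1]
opening: 0.75
```

{"op": "arm_command", "data": {
  "translation": [
    [-0.446, 0.018, 0.766],
    [-0.446, 0.018, 0.766]
  ],
  "rotation": [
    [0, 0, 0],
    [0, 0, 0]
  ],
  "grip": [-0.5, -0.5]
}}

```text
time_s: 30.9
position: [0.5692, -0.0558, 0.1945]
tcp_rot: [[0.994, -0.007, 0.111], [-0.111, 0.003, 0.994], [-0.007, -1.0, 0.002]]
force: [0.1, -0.8, -1.7]
opening: 0.75
```

{"op": "arm_command", "data": {
  "translation": [
    [-0.446, 0.018, 0.766],
    [-0.446, 0.018, 0.766],
    [-0.446, 0.018, 0.766],
    [-0.446, 0.018, 0.766],
    [-0.446, 0.018, 0.766]
  ],
  "rotation": [
    [0, 0, 0],
    [0, 0, 0],
    [0, 0, 0],
    [0, 0, 0],
    [0, 0, 0]
  ],
  "grip": [-0.5, -0.5, -0.5, -0.5, -0.5]
}}

```text
time_s: 31.4
position: [0.5453, 0.0044, 0.1948]
tcp_rot: [[0.994, 0.001, 0.114], [-0.114, -0.001, 0.994], [0.001, -1.0, -0.001]]
force: [1.3, -0.7, 0.1]
opening: 0.751
```

{"op": "arm_command", "data": {
  "translation": [
    [0, 0.4, 0],
    [0, 0.806, 0],
    [0, 0.806, 0]
  ],
  "rotation": [
    [0, 0, 0],
    [0, 0, 0],
    [0, 0, 0]
  ],
  "grip": [-0.5, -0.5, -0.5]
}}

```text
time_s: 31.7
position: [0.5422, 0.0046, 0.127]
tcp_rot: [[0.993, -0.008, 0.115], [-0.115, 0.001, 0.993], [-0.008, -1.0, 0.0]]
force: [-0.8, 0.4, 0.4]
opening: 0.751
```

{"op": "arm_command", "data": {
  "translation": [
    [0, 0.4, 0],
    [0, 0.65, 0],
    [0, 0.8, 0],
    [0, 0.8, 0],
    [0, 0.8, 0]
  ],
  "rotation": [
    [0, 0, 0],
    [0, 0, 0],
    [0, 0, 0],
    [0, 0, 0],
    [0, 0, 0]
  ],
  "grip": [-0.5, -0.5, -0.5, -0.5, -0.5]
}}

```text
time_s: 32.2
position: [0.5453, 0.005, 0.0674]
tcp_rot: [[0.994, 0.001, 0.113], [-0.113, -0.0, 0.994], [0.002, -1.0, -0.0]]
force: [0.1, -1.1, -0.1]
opening: 0.752
```

{"op": "arm_command", "data": {
  "translation": [
    [0, 0.04, 0],
    [0, 0.08, 0],
    [0, 0.12, 0],
    [0, 0.15, 0],
    [0, 0.15, 0]
  ],
  "rotation": [
    [0, 0, 0],
    [0, 0, 0],
    [0, 0, 0],
    [0, 0, 0],
    [0, 0, 0]
  ],
  "grip": [-0.4, -0.4, -0.4, -0.4, -0.4]
}}

```text
time_s: 32.7
position: [0.5441, 0.0056, 0.0543]
tcp_rot: [[0.994, -0.001, 0.113], [-0.113, 0.0, 0.994], [-0.001, -1.0, 0.0]]
force: [0.4, 1.0, -0.4]
opening: 0.701
```

{"op": "arm_command", "data": {
  "translation": [
    [0, 0, 0],
    [0, 0, 0],
    [0, 0, 0],
    [0, 0, 0]
  ],
  "rotation": [
    [0, 0, 0],
    [0, 0, 0],
    [0, 0, 0],
    [0, 0, 0]
  ],
  "grip": [-0.3, -0.3, -0.3, -0.3]
}}

```text
time_s: 33.1
position: [0.5444, 0.0055, 0.0546]
tcp_rot: [[0.994, 0.0, 0.113], [-0.113, -0.0, 0.994], [0.0, -1.0, -0.0]]
force: [-0.2, 0.5, 0.3]
opening: 0.65
```

{"op": "arm_command", "data": {
  "translation": [
    [0, 0.03, 0],
    [0, 0.063, 0],
    [0, 0.063, 0],
    [0, 0.063, 0],
    [0, 0.063, 0]
  ],
  "rotation": [
    [0, 0, 0],
    [0, 0, 0],
    [0, 0, 0],
    [0, 0, 0],
    [0, 0, 0]
  ],
  "grip": [-0.3, -0.3, -0.3, -0.2, -0.1]
}}

```text
time_s: 33.6
position: [0.5444, 0.0055, 0.0495]
tcp_rot: [[0.994, -0.0, 0.113], [-0.113, 0.0, 0.994], [-0.0, -1.0, 0.0]]
force: [-0.8, -0.1, -0.4]
opening: 0.585
```

{"op": "arm_command", "data": {
  "translation": [
    [0, 0, 0],
    [0, 0, 0],
    [0, 0, 0],
    [0, 0, 0],
    [0, 0, 0]
  ],
  "rotation": [
    [0, 0, 0],
    [0, 0, 0],
    [0, 0, 0],
    [0, 0, 0],
    [0, 0, 0]
  ],
  "grip": [0.2, 0.5, 1, 1, 1]
}}

```text
time_s: 34.1
position: [0.5444, 0.0055, 0.0496]
tcp_rot: [[0.994, 0.0, 0.113], [-0.113, -0.0, 0.994], [0.0, -1.0, -0.0]]
force: [0.2, -0.5, 0.1]
opening: 0.469
```

```bash
python3 - <<'E'
from h import *
go((.5444,.0055,.205,353.5),(.484,.352,.20,353.5))
E
```

```text
t 34.1 p [0.5444 0.0055 0.0496] th 353.53 F [ 0.2 -0.5  0.1] open 0.469
ydir [ 1.e-04 -0.e+00 -1.e+00]
([-0.0001, -0.9715, -0.0002], [0, np.float64(0.0002), 0])
([-0.0001, -0.9715, -0.0002], [0, np.float64(0.0002), 0])
 -> [0.5444 0.0055 0.205 ] 353.5
([-0.2481, 0.0125, 0.8436], [0, -0.0, 0])
([-0.2481, 0.0125, 0.8436], [0, -0.0, 0])
([-0.2481, 0.0125, 0.8436], [0, -0.0, 0])
([-0.2481, 0.0125, 0.8436], [0, -0.0, 0])
([-0.2481, 0.0125, 0.8436], [0, -0.0, 0])
 -> [0.484 0.352 0.2  ] 353.5
```

{"op": "arm_command", "data": {
  "translation": [
    [0, -0.15, 0],
    [0, -0.4, 0],
    [0, -0.97, 0]
  ],
  "rotation": [
    [0, 0, 0],
    [0, 0, 0],
    [0, 0, 0]
  ],
  "grip": [1, 1, 1]
}}

```text
time_s: 34.4
position: [0.5417, 0.0059, 0.1255]
tcp_rot: [[0.994, -0.008, 0.113], [-0.113, 0.002, 0.994], [-0.008, -1.0, 0.001]]
force: [1.7, -0.1, -2.3]
opening: 0.465
```

{"op": "arm_command", "data": {
  "translation": [
    [0, -0.97, 0],
    [0, -0.97, 0],
    [0, -0.97, 0]
  ],
  "rotation": [
    [0, 0, 0],
    [0, 0, 0],
    [0, 0, 0]
  ],
  "grip": [1, 1, 1]
}}

```text
time_s: 34.7
position: [0.5471, 0.0051, 0.2098]
tcp_rot: [[0.994, 0.01, 0.113], [-0.113, -0.002, 0.994], [0.011, -1.0, -0.001]]
force: [1.4, -0.1, -2.3]
opening: 0.467
```

{"op": "arm_command", "data": {
  "translation": [
    [-0.248, 0.013, 0.844],
    [-0.248, 0.013, 0.844]
  ],
  "rotation": [
    [0, 0, 0],
    [0, 0, 0]
  ],
  "grip": [1, 1]
}}

```text
time_s: 34.9
position: [0.5299, 0.0769, 0.2029]
tcp_rot: [[0.994, -0.004, 0.113], [-0.113, 0.002, 0.994], [-0.004, -1.0, 0.001]]
force: [-0.8, -0.5, -2.0]
opening: 0.466
```

{"op": "arm_command", "data": {
  "translation": [
    [-0.248, 0.013, 0.844],
    [-0.248, 0.013, 0.844]
  ],
  "rotation": [
    [0, 0, 0],
    [0, 0, 0]
  ],
  "grip": [1, 1]
}}

```text
time_s: 35.1
position: [0.5175, 0.147, 0.2012]
tcp_rot: [[0.994, -0.005, 0.111], [-0.111, 0.001, 0.994], [-0.005, -1.0, 0.001]]
force: [-0.2, -0.7, -2.3]
opening: 0.468
```

{"op": "arm_command", "data": {
  "translation": [
    [-0.248, 0.013, 0.844],
    [-0.248, 0.013, 0.844]
  ],
  "rotation": [
    [0, 0, 0],
    [0, 0, 0]
  ],
  "grip": [1, 1]
}}

```text
time_s: 35.3
position: [0.5056, 0.2163, 0.2001]
tcp_rot: [[0.994, -0.004, 0.111], [-0.111, 0.001, 0.994], [-0.004, -1.0, 0.0]]
force: [-1.0, -0.1, -1.3]
opening: 0.466
```

{"op": "arm_command", "data": {
  "translation": [
    [-0.248, 0.013, 0.844],
    [-0.248, 0.013, 0.844]
  ],
  "rotation": [
    [0, 0, 0],
    [0, 0, 0]
  ],
  "grip": [1, 1]
}}

```text
time_s: 35.5
position: [0.4937, 0.2857, 0.1991]
tcp_rot: [[0.994, -0.003, 0.111], [-0.111, 0.0, 0.994], [-0.003, -1.0, 0.0]]
force: [-0.6, -0.9, -2.5]
opening: 0.469
```

{"op": "arm_command", "data": {
  "translation": [
    [-0.248, 0.013, 0.844],
    [-0.248, 0.013, 0.844],
    [-0.248, 0.013, 0.844],
    [-0.248, 0.013, 0.844],
    [-0.248, 0.013, 0.844]
  ],
  "rotation": [
    [0, 0, 0],
    [0, 0, 0],
    [0, 0, 0],
    [0, 0, 0],
    [0, 0, 0]
  ],
  "grip": [1, 1, 1, 1, 1]
}}

```text
time_s: 36.0
position: [0.4835, 0.3508, 0.1987]
tcp_rot: [[0.994, -0.002, 0.114], [-0.114, -0.001, 0.994], [-0.002, -1.0, -0.002]]
force: [-0.1, -0.2, -0.9]
opening: 0.467
```

{"op": "arm_command", "data": {
  "translation": [
    [0, 0, 0],
    [0, 0, 0],
    [0, 0, 0],
    [0, 0, 0],
    [0, 0, 0]
  ],
  "rotation": [
    [0, 0, 0],
    [0, 0, 0],
    [0, 0, 0],
    [0, 0, 0],
    [0, 0, 0]
  ],
  "grip": [1, 1, 1, 1, 1]
}}

```text
time_s: 36.5
position: [0.484, 0.352, 0.1996]
tcp_rot: [[0.994, 0.0, 0.113], [-0.113, 0.0, 0.994], [0.0, -1.0, 0.0]]
force: [0.5, 0.2, -1.5]
opening: 0.466
```

```bash
python3 - <<'E'
from h import *
go(); c=cap("wrist","w11.png"); well(c,(.477,.353,.007),.007,.01)
for u in (268,276,284): print(u,[(r,tuple(int(a) for a in c["img"][r,u])) for r in range(212,240,2)])
H=np.array(eyes.capture("wrist")["hand_eye"])
pr=lambda x,y:(lambda q:(q[:2]/q[2]).round(1))(c["K"]@(H[:3,:3].T@(np.array([x,y,0])-H[:3,3])))
print("top/low",pr(-.0195,.0145),pr(-.021,.028))
E
```

```text
t 36.5 p [0.484  0.352  0.1996] th 353.51 F [ 0.5  0.2 -1.5] open 0.466
ydir [ 1.e-04  1.e-04 -1.e+00]
blob [ 253  170   41   39 1252] ell [272.9 188.9] [39.1 40.3] -> [0.4763 0.3505 0.007 ] diam mm [44.4 45.8]
268 [(212, (128, 180, 232)), (214, (133, 185, 235)), (216, (163, 225, 253)), (218, (160, 221, 252)), (220, (82, 137, 177)), (222, (57, 100, 129)), (224, (70, 123, 158)), (226, (73, 128, 164)), (228, (93, 163, 210)), (230, (80, 141, 181)), (232, (92, 160, 204)), (234, (91, 160, 205)), (236, (92, 162, 207)), (238, (92, 162, 207))]
276 [(212, (142, 197, 243)), (214, (137, 191, 239)), (216, (159, 220, 252)), (218, (141, 198, 243)), (220, (65, 111, 143)), (222, (70, 122, 156)), (224, (98, 175, 222)), (226, (75, 132, 169)), (228, (100, 174, 221)), (230, (88, 156, 200)), (232, (93, 164, 211)), (234, (93, 165, 211)), (236, (93, 163, 210)), (238, (89, 158, 204))]
284 [(212, (150, 208, 248)), (214, (160, 222, 252)), (216, (163, 223, 252)), (218, (143, 199, 243)), (220, (69, 108, 142)), (222, (55, 98, 124)), (224, (84, 148, 191)), (226, (59, 103, 132)), (228, (67, 120, 153)), (230, (79, 140, 179)), (232, (91, 161, 206)), (234, (93, 163, 208)), (236, (93, 163, 210)), (238, (92, 162, 209))]
top/low [274.5 230.4] [274.5 220.4]
```

View pics/w11.png

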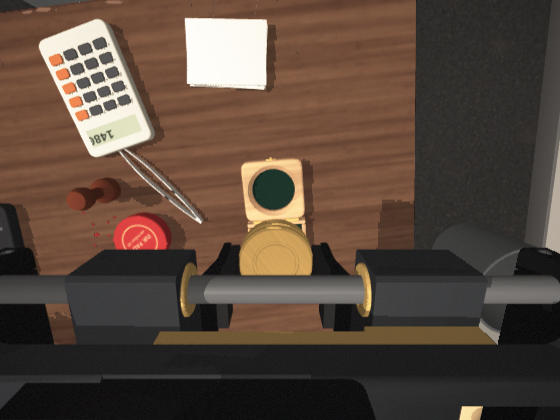

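```bash
python3 - <<'E'
from h import *
c=cap("side"); print("spindle base",ray(c,183,333,0).round(3),"ring",ray(c,143,297,0).round(3))
p=c["o"]; b=ray(c,183,333,0)
for z in (.1,.15,.2): print(z,proj(c,[b[0],b[1],z]))
s=cap("scene"); print(ray(s,80,345,0).round(3), "inkpad",ray(s,241,265,0).round(3),"stamp",ray(s,275,268,0).round(3))
plan([.484,.352,.1996],353.5,[(.4763,.3495,.0395,353.5)])
E
```

```text
spindle base [0.653 0.495 0.   ] ring [0.751 0.386 0.   ]
0.1 [180.08144733 282.38022589]
0.15 [178.51341913 255.1841316 ]
0.2 [176.865502   226.60243286]
[0.657 0.501 0.   ] inkpad [0.52  0.189 0.   ] stamp [0.457 0.155 0.   ]
([-0.0307, 0.6671, -0.014], [0, -0.0, 0])
([-0.0307, 0.6671, -0.014], [0, -0.0, 0])
([-0.0307, 0.6671, -0.014], [0, -0.0, 0])
 -> [0.4763 0.3495 0.0395] 353.5
```

{"op": "arm_command", "data": {
  "translation": [
    [-0.092, 0.9, -0.042],
    [-0.092, 0.9, -0.042],
    [-0.092, 0.9, -0.042]
  ],
  "rotation": [
    [0, 0, 0],
    [0, 0, 0],
    [0, 0, 0]
  ],
  "grip": [1, 1, 1]
}}

```text
time_s: 37.0
position: [0.4732, 0.3483, 0.1241]
tcp_rot: [[0.994, -0.008, 0.113], [-0.113, -0.004, 0.994], [-0.008, -1.0, -0.005]]
force: [-0.2, -0.3, -2.0]
opening: 0.466
```

{"op": "arm_command", "data": {
  "translation": [
    [0, 0.5, 0],
    [0, 0.85, 0],
    [0, 0.85, 0],
    [0, 0.85, 0],
    [0, 0.85, 0]
  ],
  "rotation": [
    [0, 0, 0],
    [0, 0, 0],
    [0, 0, 0],
    [0, 0, 0],
    [0, 0, 0]
  ],
  "grip": [1, 1, 1, 1, 1]
}}

```text
time_s: 37.5
position: [0.478, 0.3505, 0.0617]
tcp_rot: [[0.994, 0.004, 0.113], [-0.113, 0.002, 0.994], [0.004, -1.0, 0.002]]
force: [-0.1, 0.0, -1.9]
opening: 0.469
```

{"op": "arm_command", "data": {
  "translation": [
    [0, 0.05, 0],
    [0, 0.1, 0],
    [0, 0.15, 0],
    [0, 0.18, 0],
    [0, 0.18, 0]
  ],
  "rotation": [
    [0, 0, 0],
    [0, 0, 0],
    [0, 0, 0],
    [0, 0, 0],
    [0, 0, 0]
  ],
  "grip": [1, 1, 1, 1, 1]
}}

```text
time_s: 38.0
position: [0.4759, 0.3495, 0.0446]
tcp_rot: [[0.994, -0.001, 0.113], [-0.113, -0.0, 0.994], [-0.001, -1.0, -0.001]]
force: [0.6, 0.3, -0.8]
opening: 0.469
```

{"op": "arm_command", "data": {
  "translation": [
    [0, 0.03, 0],
    [0, 0.06, 0],
    [0, 0.06, 0],
    [0, 0.06, 0],
    [0, 0.06, 0]
  ],
  "rotation": [
    [0, 0, 0],
    [0, 0, 0],
    [0, 0, 0],
    [0, 0, 0],
    [0, 0, 0]
  ],
  "grip": [1, 1, 1, 1, 1]
}}

```text
time_s: 38.5
position: [0.4763, 0.3497, 0.0403]
tcp_rot: [[0.994, 0.0, 0.113], [-0.113, 0.0, 0.994], [0.0, -1.0, 0.0]]
force: [0.1, 0.0, -2.4]
opening: 0.469
```

{"op": "arm_command", "data": {
  "translation": [
    [0, 0.008, 0],
    [0, 0.008, 0],
    [0, 0.008, 0],
    [0, 0.008, 0],
    [0, 0.008, 0]
  ],
  "rotation": [
    [0, 0, 0],
    [0, 0, 0],
    [0, 0, 0],
    [0, 0, 0],
    [0, 0, 0]
  ],
  "grip": [1, 1, 0, -0.1, -0.2]
}}

```text
time_s: 39.0
position: [0.4765, 0.3498, 0.04]
tcp_rot: [[0.994, 0.001, 0.113], [-0.113, 0.0, 0.994], [0.001, -1.0, 0.0]]
force: [-0.6, -0.3, -0.3]
opening: 0.563
```

{"op": "arm_command", "data": {
  "translation": [
    [0, 0, 0],
    [0, 0, 0],
    [0, -0.2, 0],
    [0, -0.6, 0],
    [0, -1, 0]
  ],
  "rotation": [
    [0, 0, 0],
    [0, 0, 0],
    [0, 0, 0],
    [0, 0, 0],
    [0, 0, 0]
  ],
  "grip": [-0.3, -0.3, -0.3, -0.3, -0.4]
}}

```text
time_s: 39.5
position: [0.4757, 0.3493, 0.1199]
tcp_rot: [[0.994, -0.002, 0.113], [-0.113, -0.001, 0.994], [-0.002, -1.0, -0.001]]
force: [0.1, 0.5, -0.5]
opening: 0.674
```

{"op": "arm_command", "data": {
  "translation": [
    [0.06, -1, 0],
    [0.06, -1, 0],
    [0.06, -1, 0],
    [0.06, -1, 0],
    [0.06, -1, 0]
  ],
  "rotation": [
    [0, 0, 0],
    [0, 0, 0],
    [0, 0, 0],
    [0, 0, 0],
    [0, 0, 0]
  ],
  "grip": [-0.5, -0.5, -0.5, -0.5, -0.5]
}}

```text
time_s: 40.0
position: [0.4797, 0.3485, 0.1982]
tcp_rot: [[0.994, -0.003, 0.113], [-0.113, -0.001, 0.994], [-0.003, -1.0, -0.002]]
force: [-0.6, -0.4, -0.0]
opening: 0.749
```

```bash
python3 - <<'E'
from h import *
go()
def cr(c,P,h=24,w=34,k=8): 
    u,v=proj(c,P).astype(int); return cv2.resize(c["img"][v-h:v+h,u-w:u+w],(68*5,48*5),interpolation=cv2.INTER_CUBIC)
c=cap("wrist","w12.png"); A=[cr(c,(.4763,.3505,.016),30,42)]
f=lambda n,p,P:(lambda im,uv:cv2.resize(im[uv[1]-24:uv[1]+24,uv[0]-34:uv[0]+34],(340,240),interpolation=cv2.INTER_CUBIC))(cv2.imread("pics/"+n),p)
A.append(f("w10.png",(274,193),0)); A.append(f("w7.png",(274,192),0))
s=cap("side"); A.append(cv2.resize(s["img"][170:310,190:330],(340,240)))
cv2.imwrite("pics/fin.png",np.vstack([np.hstack(A[:2]),np.hstack(A[2:])]))
E
```

```text
t 40.0 p [0.4797 0.3485 0.1982] th 353.52 F [-0.6 -0.4 -0. ] open 0.749
ydir [-0.0031 -0.0014 -1.    ]
```

View pics/fin.png

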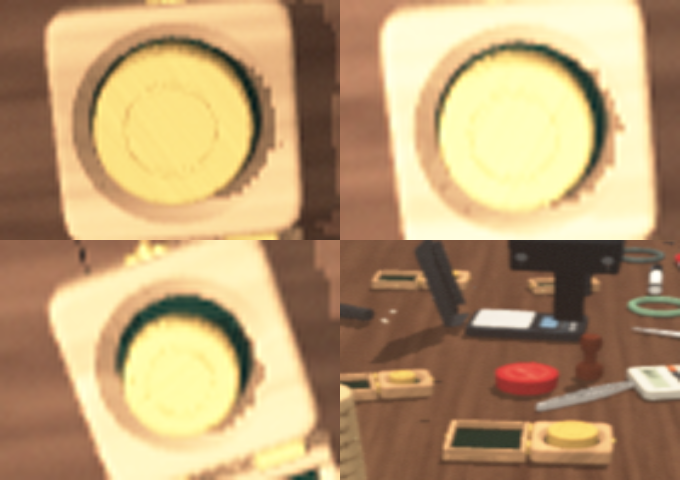

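```bash
python3 - <<'E'
from h import *
H=np.array(eyes.capture("wrist")["hand_eye"]); K=np.array([[303.8,0,275.4],[0,303.8,213.1],[0,0,1]])
def cam(p,ty):
    y=np.array(ty); x=np.array([.9936,-.113,0]); x=x-y*(x@y); x/=np.linalg.norm(x); R=np.c_[x,y,np.cross(x,y)]
    return dict(K=K,Rc=R@H[:3,:3],o=np.array(p)+R@H[:3,3])
c=cam([.6352,.2095,.1982],[-.0029,-.0004,-1])
print("small",ray(c,273.6,195.0,.021),"well",ray(c,274,192,.016))
g=cv2.imread("pics/w7.png")[165:222,248:300]
m=cv2.inRange(cv2.cvtColor(g,cv2.COLOR_BGR2HSV),(22,70,180),(31,255,255))
n,l,st,ce=cv2.connectedComponentsWithStats(m); i=1+np.argmax(st[1:,4]); e=ce[i]+[248,165]; print(st[i],e,ray(c,*e,.021))
go()
E
```

```text
small [0.63062692 0.20842166 0.021     ] well [0.62843898 0.20907277 0.016     ]
[ 17  19  23  27 436] [275.68348624 196.27981651] [0.63226185 0.21047427 0.021     ]
t 40.15 p [0.48   0.3486 0.1979] th 353.52 F [ 0.6 -0.1 -0.1] open 0.749
ydir [-0.0034 -0.0016 -1.    ]
```

```bash
python3 - <<'E'
from h import *
plan([.4812,.3491,.1997],353.5,[(.704,.203,.20,353.5)])
E
```

```text
([0.9913, -0.0013, -0.4997], [0, -0.0, 0])
([0.9913, -0.0013, -0.4997], [0, -0.0, 0])
([0.9913, -0.0013, -0.4997], [0, -0.0, 0])
 -> [0.704 0.203 0.2  ] 353.5
```

{"op": "arm_command", "data": {
  "translation": [
    [0.99, 0, -0.5],
    [0.99, 0, -0.5]
  ],
  "rotation": [
    [0, 0, 0],
    [0, 0, 0]
  ],
  "grip": [-0.5, -0.5]
}}

```text
time_s: 40.35
position: [0.5556, 0.3001, 0.1985]
tcp_rot: [[0.994, -0.001, 0.111], [-0.111, -0.001, 0.994], [-0.001, -1.0, -0.001]]
force: [0.3, 0.9, -0.3]
opening: 0.75
```

{"op": "arm_command", "data": {
  "translation": [
    [0.99, 0, -0.5],
    [0.99, 0, -0.5]
  ],
  "rotation": [
    [0, 0, 0],
    [0, 0, 0]
  ],
  "grip": [-0.5, -0.5]
}}

```text
time_s: 40.55
position: [0.631, 0.2501, 0.1983]
tcp_rot: [[0.994, -0.001, 0.113], [-0.113, -0.001, 0.994], [-0.001, -1.0, -0.001]]
force: [0.4, 0.6, 0.2]
opening: 0.75
```

{"op": "arm_command", "data": {
  "translation": [
    [0.99, 0, -0.5],
    [0.99, 0, -0.5],
    [0.99, 0, -0.5],
    [0.99, 0, -0.5],
    [0.99, 0, -0.5]
  ],
  "rotation": [
    [0, 0, 0],
    [0, 0, 0],
    [0, 0, 0],
    [0, 0, 0],
    [0, 0, 0]
  ],
  "grip": [-0.5, -0.5, -0.5, -0.5, -0.5]
}}

```text
time_s: 41.05
position: [0.7019, 0.2037, 0.1984]
tcp_rot: [[0.994, -0.003, 0.112], [-0.112, 0.0, 0.994], [-0.003, -1.0, -0.0]]
force: [-0.5, -0.4, 0.4]
opening: 0.751
```

{"op": "arm_command", "data": {
  "translation": [
    [0, 0, 0],
    [0, 0, 0],
    [0, 0, 0],
    [0, 0, 0],
    [0, 0, 0]
  ],
  "rotation": [
    [0, 0, 0],
    [0, 0, 0],
    [0, 0, 0],
    [0, 0, 0],
    [0, 0, 0]
  ],
  "grip": [-0.5, -0.5, -0.5, -0.5, -0.5]
}}

```text
time_s: 41.55
position: [0.7034, 0.2033, 0.1999]
tcp_rot: [[0.994, 0.0, 0.112], [-0.112, 0.0, 0.994], [0.0, -1.0, 0.0]]
force: [-0.7, 0.1, 0.1]
opening: 0.753
```

```bash
python3 - <<'E'
from h import *
go(); c=cap("wrist","w13.png"); im=c["img"]; P=np.array((.6295,.2112,.021)); print(proj(c,P),proj(c,P-[0,0,.012]))
for d in ((1,0),(0,1),(.7,.7),(.7,-.7)):
    row=[]
    for t in np.arange(-.024,.0245,.001):
        u,v=proj(c,P-[0,0,.005]+np.array([d[0]*t,d[1]*t,0])); b,g,r=cv2.getRectSubPix(im,(1,1),(float(u),float(v)))[0,0]
        row.append("G" if r<g and r<110 else "Y" if g-b>0.35*r else "w")
    print(d,"".join(row))
E
```

```text
t 41.55 p [0.7034 0.2033 0.1999] th 353.55 F [-0.7  0.1  0.1] open 0.753
ydir [ 2.e-04  0.e+00 -1.e+00]
[274.53438653 126.33381756] [274.57089583 126.40984267]
(1, 0) wwwwwwwwwwGGGGwYYYYYYYYYYYYYYYYYYYYYYYYwwwwwwwwww
(0, 1) wwwwwwwwwwwwYYYYYYYYYYYYYYYYYYYYYYYYwGGwwwwwwwwww
(0.7, 0.7) wwwwwwwwwwGGwYYwYYYYYYYYYYYYYYYYYYYYYYwwwwwwwwwww
(0.7, -0.7) wwwwwwwwwwGGGwwYYYYYYYYYYYYYYYYYYYYYYYYwwwwwwwwww
```

```bash
python3 - <<'E'
from h import *
c=cap("scene")
for r in models.spot_point("scene","bangle")[:1]: print(ray(c,r["point"][0]*560,r["point"][1]*420,0))
print(bot.hand_in())
E
```

```text
[ 3.63706007e-01 -8.44032983e-02 -1.11022302e-16]
the job is handed in; nothing more can be done
None
```

I took the stack apart from the top down, put each of the four weights in its own well, and handed the job in at about 41.6 s of the 134 s allowed.

**Seating:** After each release I checked with the wrist camera. The big, medium and tiny weights are in their wells and looked flat.

**Small weight:** I placed it about 2.5 mm off because I overcorrected its position in the grip. A last check from straight above showed it against the +x wall of its well. Its full width was inside the well, with a gap of 4–5 mm on the other side. I took it as flat and left it. I did not confirm the flatness from a second angle.

**Forces:** The only contact felt was about 9 N, when the fingertips touched the top of the tiny case while placing that weight. The fingers did not press on the scale.

**Bangle:** It measured at the same spot at the end as at the start, about (0.364, -0.084).

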